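# Crank an inspection stage up to its set height with a fold-away handle

## Robot

A 6-joint arm with a two-finger parallel gripper is mounted at the origin on a cart in front of the work surface, level with it; the furniture and walls round the work are solid. World frame = base frame: x ahead of the robot, y to its left, z up, the work surface at z = 0. Lengths are in m, angles in degrees, forces in N, time in s.
With the tool pointing down it reaches from about 0.25 to 0.725 m from the base axis. Payload 9.7 kg.
Tool frame: the origin (TCP) lies at the very end of the fingers, on their centre line; the grasp point (between the pads) lies 19 mm behind it; x points along the fingers, z is the direction in which the jaws open and shut, and the axes are right-handed (so a half turn about x gives the same grasp; the last joint's range is limited). The gripper opens to 85 mm and grips with 20 to 120 N. Pads are 22 mm wide; open, the fingers measure 114 mm over their backs; the gripper's body (76 mm by 85 mm) begins 54 mm behind the grasp point. The pads swing forward as they close: fully open they stand 13 mm farther back than shut.
Start: joints at [65.031, 4.979, 10.078, 95.1, 0, 90], TCP at [0.232, 0.499, 0.231] pointing down, gripper open.
Joint ranges: [-179.16, 179.16], [-48.56, 103.87], [-65.8, 70.77], [-126.05, 130.52], [-82.76, 87.17], [-180, 180]. Speed limits (degrees/s): [127.2, 127.2, 147.25, 180, 180, 180].

## Interface

Orientations are given as [roll, pitch, yaw] about the fixed x, y, z axes, in that order (R = Rz(yaw) Ry(pitch) Rx(roll)).
In Python, from workcell import sensors, vision, job_done gives the robot as it stands.
- The arm moves only by the tool carry_out, never from a script. Its argument "increments" is a list of rows, each a list of 7 numbers: the turn, a rotation vector about the tool's x, y, z in degrees, then the shift along the tool's x, y, z in mm, then the opening in per cent of the stroke, from 0 (shut) to 100 (fully open). A call has 1 to 12 rows; each row shifts and turns the commanded pose from where the row before left it, along the tool's axes as they then stand; what a row does not reach is not made up. A row lasts 1/8 s, in which the tool goes at most 62.5 mm and 10.7 degrees, less where a joint would pass 70% of its speed; a pose out of reach is approached as far as the arm can. A call is refused whole if a number of a shift passes 62.5 or a number of a turn 10.7, either way. A call with a gripper value outside its range is refused whole. The fingers move at their own pace and stop on an object; "squeeze" is the grip in N (left out, the last holds). Time passes only in rows, so rows that do not move let the fingers close. It gives the time, the measured TCP pose, the force and the opening at its end, in the units of the state.
- sensors.get_obs(): the state, without advancing time (a new reading comes with each control period).
- vision.camera(name): name is "scene" or "top"; returns the picture (420x560x3 uint8, red, green, blue); there is no depth.
- vision.calibration(name): a dict with "camera_matrix" (3x3 intrinsics, pixels), "extrinsics" (4x4, takes a point from world to camera coordinates). Camera axes: x right, y up, looking along -z (the intrinsics and any distortion apply to the point x, -y, -z); pixel columns grow to the right and rows downward; lengths in m; the calibration is good to about 2 mm. A picture is of the moment at which its call begins. calibration takes no time and is no camera call.
- job_done(): hands the job in, once; it reports no verdict.
The state is a dict: "time": time; "q": joint angles; "qd": joint speeds; "joint_efforts": joint torques, N m; "ee_pos": TCP position; "tcp_rot": TCP orientation; "wrist_force": force on the tool from outside, world axes, zero at the start; "torque": the same for the moment, N m; "opening": finger opening in m.
Only numpy, scipy, OpenCV 4.12 (cv2) and the standard library are available. Lean on these libraries where they do the work, as an engineer would, in place of code of your own. Each camera call takes 0.05 s, during which the arm holds its last target.

## Task

On the inspection stand, raise the spot plate on its stage to the set height: swing the folded crank handle out of the handwheel until it snaps out square to the wheel, then crank the wheel clockwise until the black index tab on the stage is level with the red pointer. Then fold the handle fully back into the wheel, so that its pin drops into the index ring and locks the wheel, and let go. Keep the plate in its place on the stage and leave the other things on the bench alone.

Things in the scene. Friction and masses are not known exactly. Their poses are not given: they have to be found in the camera images.
- stand: Inspection stand fixed on the bench: grey base plate (x -75..255, y +-95, 12 thick), white gear casing, steel handwheel on a sloping face in front, aluminium column behind (x 195..245, to z 527), downward camera on an arm (lens at x 95, z 435). Origin on the bench right under the wheel's centre; x points from the wheel back to the column, away from the robot; y left, z up.
- wheel_center (a point): Wheel centre, 95 above the bench. Turns with the wheel: z = wheel axis, out of the wheel toward robot and up, 40 deg from vertical; x = toward the handle's hinge (at the start up the slope, away from the robot); y = along the hinge pin (tangent). Rim: bar 12 thick (+-6 along the axis) at radius 60; hub radius 15, its top 4 above this point; casing disc 30 behind.
- hinge (a point): Hinge of the folding handle, on the wheel, 52 from the wheel axis and 20 above the rim plane (along the wheel axis). Its x axis points from the handle's free end to the hinge: the handle lies along -x. The hinge pin is along y (tangent to the wheel).
- grip_mid (a point): Middle of the black revolving grip, on its axis, 52 from the hinge. Grip 18 to 20 thick, spans 21 to 83 from the hinge, spins freely on the handle: one grasp can be kept while cranking with the tool's orientation unchanged. Folded it lies across the hub, its axis 20 above the rim plane, 16 above the hub; out it stands square to the wheel over the hinge.
- handle (a joint): Folding handle, rad: 0 = folded inward across the wheel (start), 1.571 = fully out, square to the wheel. A spring plunger (0.15 to 0.2 N m, 3 to 4 N at mid grip) holds it at either end and snaps over at 0.79. When folded, its steel pin (6 thick, reaching 40 behind the hinge) stands between the 15 pegs of the index ring and locks the wheel; it clears the pegs above 0.7 rad.
- wheel (a joint): Handwheel, rad: 0 at the start (lower stop), grows clockwise seen from the front (from the top toward -y of the stand). Needs about 3 N at the grip; stays where it is left. The 15 gaps of the index ring lie at multiples of 0.419 rad (24 deg): fold the handle within 0.07 rad of such a value; further off, the pin may ride on a rounded peg and the wheel must be rocked to the next gap.
- stage (a joint): Height of the stage above its start, m; rises 24 mm per turn of the wheel (stage = 0.00382 x wheel angle), stops at 0.060; does not sink by itself.
- pointer (a joint): Height setting of the red pointer, m: the stage height at which index tab and pointer are level. Fixed during a run; do not move it.
- index_tip (a point): Left end of the black index tab (3 thick) on the stage, in front of the left side of the column; at mid thickness.
- mark_tip (a point): Tip line of the red pointer (blade 3 thick, at mid thickness) on the white scale strip left of the column. Level = same height as index_tip.
- stage_top (a point): Centre of the stage's black rubber top (204 wide); axes as the stand. The stage plate is 10 thick, spans x 20..172 of the stand and overhangs the upper part of the wheel: its underside starts at z 266 (ribs under it from x 57, down to z 240). A vertical gripper strikes it there; approach along the wheel axis, tool tilted about 40 deg.
- spot_plate: White glazed spot plate with coloured drops, 116x196x14, loose on the stage's rubber top; origin at the centre of its underside.
- drop_red: Small dropper bottle, red cap, 22 diameter, 77 high, loose on the bench right of the stand (bystander); origin at its foot.
- drop_blue: Small dropper bottle, blue cap, 22 diameter, 77 high, loose on the bench right of the stand (bystander); origin at its foot.
- tip_box: Yellow and black pipette tip box, 89x125x61, left of the stand (bystander); origin at its underside.
- wash_bottle: White wash bottle with red cap and bent spout, 65x120x218, left of the stand (bystander); origin at its underside.
There are look-alikes about, which are no part of the job. Of the things that look like the spot_plate, the larger one is meant.

How it is judged:
By the outcome, as a careful person would: the job done as asked, in the order asked, and still so for the second after the job is handed in, with the robot touching nothing.
It also fails if it takes over 61 s, if anything falls off the work surface, if the arm or the gripper's body presses on something with over 40 N, if the wrist force passes 120 N, or if a joint passes its speed limit or range.

## Working session

There is one attempt and no reset: what is moved stays moved. The work goes in short steps, Python scripts to look and compute and a tool call to move; the robot and the scene stay as the last step left them, time stands still between calls to the robot, and variables do not carry over. Pictures are saved under pics/ and viewed, and the job is handed in when it is done.

Besides the shell and the picture viewer there is one more tool, called after "Emit:" by a JSON object that holds its "method" and its "body", one argument or row to a line. carry_out: Moves the arm, as the interface text tells. Its arguments: {"type":"object","properties":{"increments":{"type":"array"},"squeeze":{"type":"number"}},"required":["increments"]}

```bash
ls; mkdir -p pics; python3 - <<'E'
from workcell import sensors, vision
import cv2
print(sensors.get_obs())
for n in("scene","top"):
    im=vision.camera(n); cv2.imwrite(f"pics/{n}0.png",im[:,:,::-1])
    c=vision.calibration(n); print(n,c)
E
```

```text
pics
{'time': 0.0, 'q': array([6.50320284e+01, 5.00972486e+00, 1.00324275e+01, 9.50993388e+01,
       4.21715783e-05, 8.99996429e+01]), 'qd': array([-0.03906437,  0.01447917, -0.0003112 ,  0.08300468, -0.0148128 ,
        0.07230026]), 'joint_efforts': array([-1.10361594e-03, -5.20392430e+01,  4.64802933e+01,  1.61680696e-02,
       -7.55858582e-05, -1.37618770e-05]), 'ee_pos': array([0.23205912, 0.49838005, 0.23057812]), 'tcp_rot': array([ 179.96811402,   89.92336382, -114.99950046]), 'wrist_force': array([-0.62500389, -0.61102706, -0.49468436]), 'torque': array([-0.06768887, -0.00379823, -0.04409993]), 'opening': 0.08534827882158019}
scene {'camera_matrix': array([[462.71077017,   0.        , 284.97412961],
       [  0.        , 462.71077017, 208.87338109],
       [  0.        ,   0.        ,   1.        ]]), 'extrinsics': array([[ 0.68301097, -0.73033186, -0.0105539 , -0.54718224],
       [ 0.31841557,  0.28471807,  0.90418314, -0.33596486],
       [-0.65734887, -0.62092753,  0.4270146 , -0.94342629],
       [ 0.        ,  0.        ,  0.        ,  1.        ]])}
top {'camera_matrix': array([[434.47635313,   0.        , 274.73949644],
       [  0.        , 434.47635313, 216.0078281 ],
       [  0.        ,   0.        ,   1.        ]]), 'extrinsics': array([[ 0.017331  , -0.99980224, -0.00975292, -0.17867079],
       [ 0.98711248,  0.01555738,  0.15926998, -0.62466745],
       [-0.15908676, -0.01238754,  0.98718689, -1.35949293],
       [ 0.        ,  0.        ,  0.        ,  1.        ]])}
```

View pics/scene0.png

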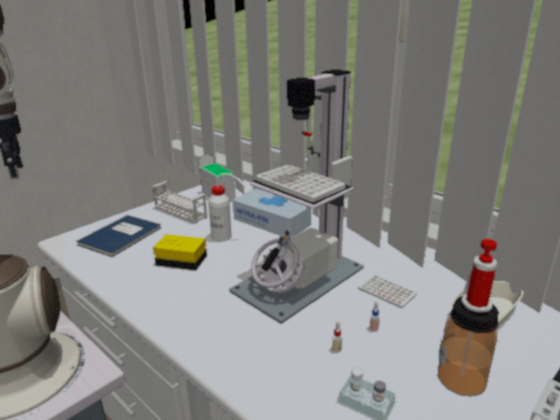

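View pics/top0.png

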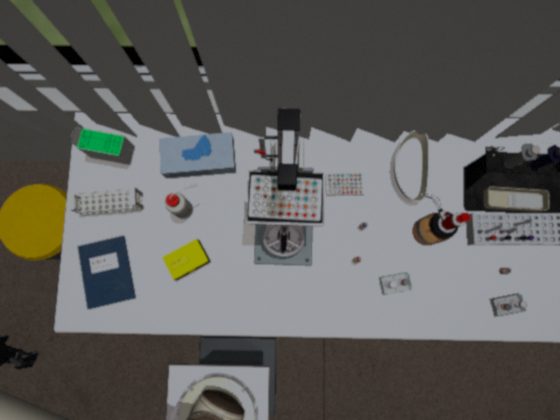

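The scene view shows the stand at about (300,240), with the wheel at (277,265) and the spot plate on its stage at (302,182). The smaller look-alike plate lies on the bench at (387,290). In the top view the stand is at (285,225).

```bash
python3 - <<'E'
import cv2
a=cv2.imread("pics/scene0.png")[100:320,220:380]; cv2.imwrite("pics/c1.png",cv2.resize(a[:110],None,fx=5,fy=5,interpolation=cv2.INTER_CUBIC));cv2.imwrite("pics/c2.png",cv2.resize(a[110:],None,fx=5,fy=5,interpolation=cv2.INTER_CUBIC))
b=cv2.imread("pics/top0.png")[165:275,235:345]; cv2.imwrite("pics/c3.png",cv2.resize(b,None,fx=5,fy=5,interpolation=cv2.INTER_CUBIC))
E
```

```text
(no output)
```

View pics/c1.png

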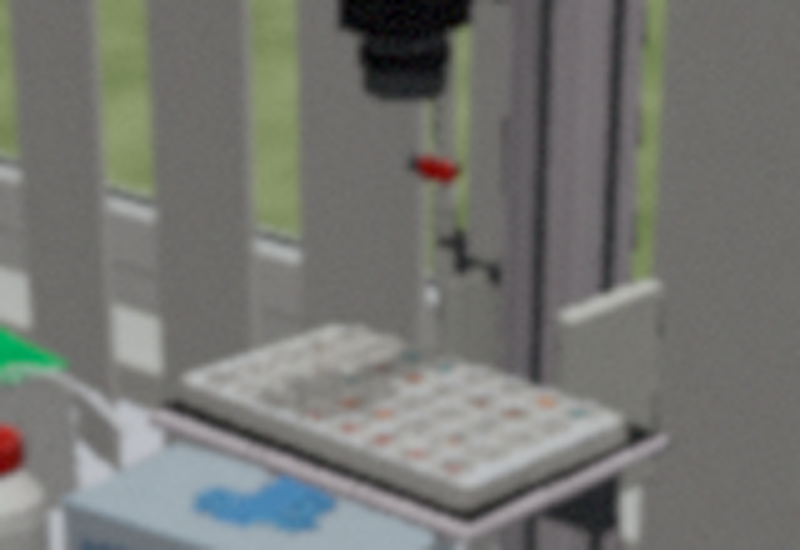

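View pics/c2.png

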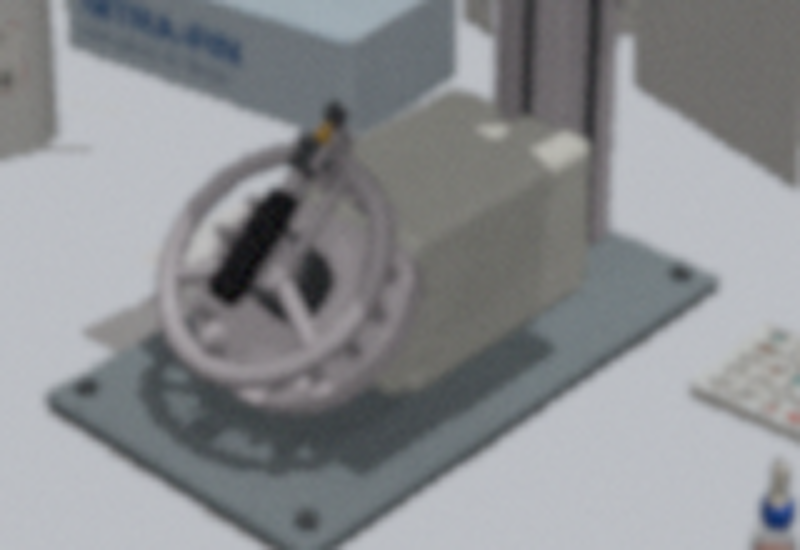

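View pics/c3.png

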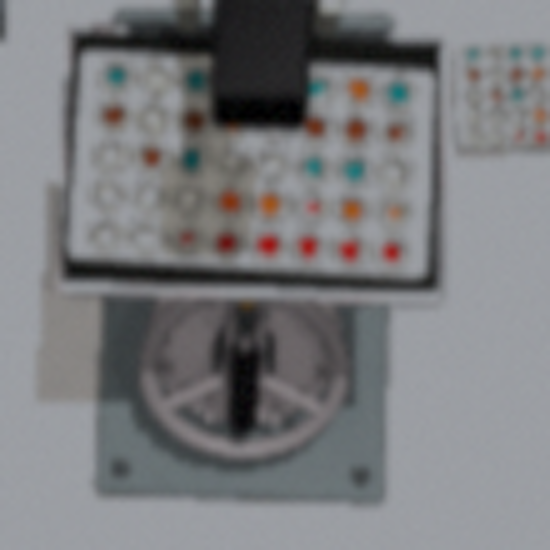

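```bash
cat > h.py <<'E'
import numpy as np, cv2
from workcell import sensors, vision
CAL={n:vision.calibration(n) for n in("scene","top")}
def ray(n,uv):
    c=CAL[n];K=c["camera_matrix"];E=c["extrinsics"];R=E[:3,:3];t=E[:3,3]
    d=np.array([(uv[0]-K[0,2])/K[0,0],-(uv[1]-K[1,2])/K[1,1],-1.])
    return -R.T@t, R.T@d
def onz(n,uv,z):
    o,d=ray(n,uv); return o+d*(z-o[2])/d[2]
def proj(n,p):
    c=CAL[n];K=c["camera_matrix"];E=c["extrinsics"]
    q=E[:3,:3]@np.asarray(p,float)+E[:3,3]
    return np.array([K[0,0]*q[0]/-q[2]+K[0,2],K[1,1]*-q[1]/-q[2]+K[1,2]])
def tri(a,b):
    o1,d1=ray("scene",a);o2,d2=ray("top",b)
    A=np.c_[d1,-d2];s=np.linalg.lstsq(A,o2-o1,rcond=None)[0]
    p,q=o1+s[0]*d1,o2+s[1]*d2
    return (p+q)/2,np.linalg.norm(p-q)
E
python3 - <<'E'
from h import *
np.set_printoptions(precision=4,suppress=True)
print(ray("scene",(0,0))[0],ray("top",(0,0))[0])
for uv in [(230,290),(282,320),(363.4,266)]: print("s",onz("scene",uv,.012))
for uv in [(254.3,264),(311.8,265)]: print("t",onz("top",uv,.012))
# screws
for uv in [(237.2,287.3),(281.3,313.8),(356.2,264.4)]: print("s screw",onz("scene",uv,.012))
for uv in [(259,258.4),(307,260.2)]: print("t screw",onz("top",uv,.012))
E
```

```text
[-0.1395 -0.8898  0.7009] [ 0.4034 -0.1858  1.4398]
s [ 0.474  -0.1143  0.012 ]
s [ 0.4771 -0.2938  0.012 ]
s [ 0.7959 -0.3009  0.012 ]
t [ 0.4734 -0.1037  0.012 ]
t [ 0.4733 -0.2917  0.012 ]
s screw [ 0.4943 -0.119   0.012 ]
s screw [ 0.4925 -0.277   0.012 ]
s screw [ 0.7894 -0.2815  0.012 ]
t screw [ 0.492  -0.1187  0.012 ]
t screw [ 0.4887 -0.276   0.012 ]
```

```bash
python3 - <<'E'
from h import *
np.set_printoptions(precision=4,suppress=True)
# edge localisation: for line between two predicted points, sample gradient normal and fit
from scipy.ndimage import map_coordinates, gaussian_filter
def edge(n,img,P,Q,z=.012,m=15,h=4):
    g=gaussian_filter(img[:,:,0].astype(float),0.6) # red channel: base bluish dark vs bench bright
    a,b=proj(n,P),proj(n,Q);d=(b-a)/np.linalg.norm(b-a);nn=np.array([-d[1],d[0]])
    s=np.linspace(-h,h,81);pts=[]
    for f in np.linspace(.12,.88,m):
        c=a+f*(b-a);xy=c[:,None]+nn[:,None]*s
        v=map_coordinates(g,[xy[1],xy[0]],order=1);gr=np.abs(np.gradient(v));k=gr.argmax()
        if gr[k]>.6: pts.append(onz(n,xy[:,k],z)[:2])
    pts=np.array(pts)
    l=cv2.fitLine(pts.astype(np.float32),cv2.DIST_HUBER,0,1e-4,1e-4).ravel()
    return l,len(pts),np.std((pts-l[2:])@[-l[1],l[0]])
S=cv2.imread("pics/scene0.png")[:,:,::-1];T=cv2.imread("pics/top0.png")[:,:,::-1]
FL=(.4735,-.107,.012);FR=(.474,-.293,.012);BR=(.80,-.300,.012)
MR=(.474+.1,-.295,.012);ML=(.5735,-.107,.012)
for nm,n,i,P,Q in [("front","scene",S,FL,FR),("right","scene",S,FR,BR),("front","top",T,FL,FR),("right","top",T,FR,MR),("left","top",T,FL,(.52,-.107,.012))]:
    l,k,sd=edge(n,i,P,Q); 
    if nm=="front": yaw=np.degrees(-np.arctan2(l[0],l[1])); yaw=(yaw+90)%180-90; off=l[2]+l[0]/l[1]*(-.2-l[3])
    else: yaw=np.degrees(np.arctan2(l[1],l[0]));yaw=(yaw+90)%180-90; off=l[3]+l[1]/l[0]*(.55-l[2])
    print(nm,n,k,"yaw",yaw,"offset",off,"sd",sd)
for g in [((271.6,259.4),(283.5,244)),((283.6+1.5,237),(284,227))]: print(tri(*g))
E
```

```text
front scene 15 yaw -1.2807922 offset 0.46669415 sd 0.0004752130528069468
right scene 15 yaw -0.91819 offset -0.30180746 sd 0.0006854079515834136
front top 15 yaw -1.1304016 offset 0.47272527 sd 0.001568606823672811
right top 15 yaw -0.92617035 offset -0.29197133 sd 0.0012987732389826822
left top 15 yaw 2.1483612 offset -0.09777633 sd 0.0011296530130907281
(array([ 0.5345, -0.2004,  0.1102]), np.float64(0.008913928393003506))
(array([ 0.5816, -0.2012,  0.1531]), np.float64(0.009872059384578868))
```

```bash
cat >> h.py <<'E'
X0,Y0,YAW=.5482,-.1985,np.radians(-1.0)
def st(p):
    p=np.asarray(p,float)/1000;c,s=np.cos(YAW),np.sin(YAW)
    return np.array([X0+c*p[0]-s*p[1],Y0+s*p[0]+c*p[1],p[2]])
s4,c4=np.sin(np.radians(40)),np.cos(np.radians(40))
def wh(r,th,h): # wheel: radius, clockwise angle from up-slope, height on axis -> stand mm
    u=np.array([c4,0,s4]);a=np.array([-s4,0,c4]);v=np.array([0,-1,0])
    return np.array([0,0,95])+r*(np.cos(th)*u+np.sin(th)*v)+h*a
E
cat > ov.py <<'E'
from h import *
import sys
def ov(tag,th=0):
  for n,r in (("scene",(220,215,160,110)),("top",(235,165,110,110))):
    im=cv2.imread(f"pics/{n}{tag}.png");x,y,w,h=r;f=5
    c=cv2.resize(im[y:y+h,x:x+w],None,fx=f,fy=f,interpolation=cv2.INTER_CUBIC)
    def P(p): q=(proj(n,st(p))-[x,y]+.5)*f; return (int(q[0]),int(q[1]))
    ring=np.array([P(wh(60,t,0)) for t in np.linspace(0,6.28,60)])
    cv2.polylines(c,[ring],True,(0,0,255),1)
    for a,b in (((-75,95,12),(-75,-95,12)),((-75,-95,12),(255,-95,12)),((-75,95,12),(255,95,12))): cv2.line(c,P(a),P(b),(0,255,0),1)
    for q in (wh(52,th,20),wh(31,th,20),wh(0,th,20),wh(-31,th,20)): cv2.circle(c,P(q),3,(255,0,255),-1)
    cv2.imwrite(f"pics/ov_{n}{tag}.png",c)
ov(sys.argv[1])
E
python3 ov.py 0
```

```text
(no output)
```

View pics/ov_scene0.png

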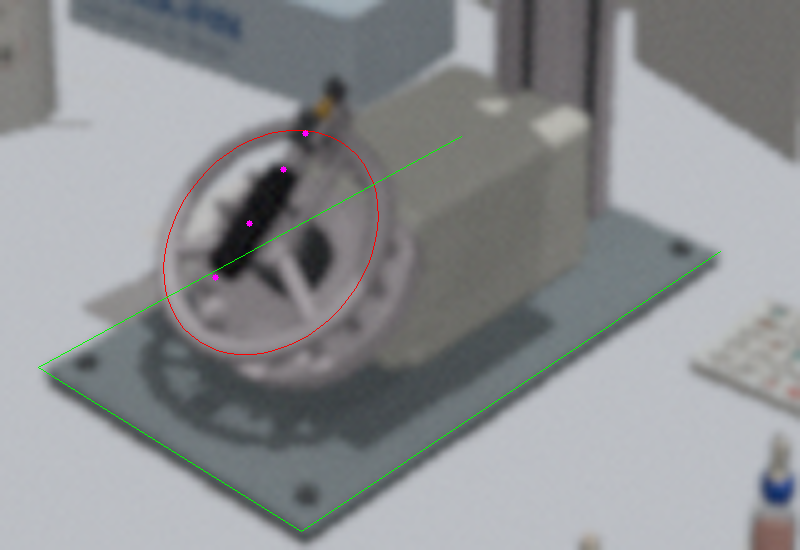

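View pics/ov_top0.png

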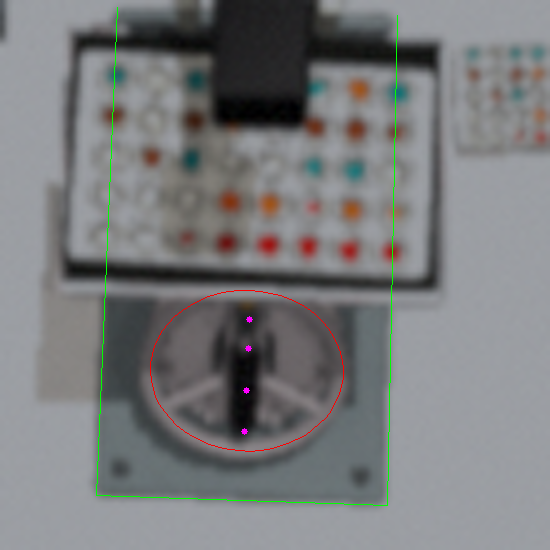

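```bash
cat >> h.py <<'E'
X0,Y0=.5492,-.1993
from scipy.spatial.transform import Rotation as Ro
def Rt(sgn=1):
    c,s=np.cos(YAW),np.sin(YAW)
    x=np.array([s4*c,s4*s,-c4]);z=sgn*np.array([-s,c,0.]);y=np.cross(z,x)
    return np.c_[x,y,z]
def cur(o=None):
    o=o or sensors.get_obs(); return np.array(o["ee_pos"]),Ro.from_euler("xyz",o["tcp_rot"],degrees=True).as_matrix()
np.set_printoptions(precision=4,suppress=True)
E
python3 - <<'E'
from h import *
p,R=cur();print(R)
for s in(1,-1): print(s,Ro.from_matrix(R.T@Rt(s)).as_rotvec(degrees=True))
for nm,q in [("TCPgrasp",wh(-16,0,7)),("pre",wh(-16,0,120))]: print(nm,st(q),R.T@(st(q)-p)*1000)
E
```

```text
[[-0.0005 -0.9065  0.4222]
 [-0.0011  0.4222  0.9065]
 [-1.      0.     -0.0012]]
1 [-22.9621  -8.429  -39.4198]
-1 [147.6151 -53.7491  11.493 ]
TCPgrasp [ 0.5324 -0.199   0.0901] [ 141.1548 -566.7067 -505.2727]
pre [ 0.4598 -0.1977  0.1766] [  54.627  -500.336  -534.8847]
```

Emit:
{"method": "carry_out", "body": {
  "increments": [
    [-4.6,-1.7,-7.9,0,0,0,100],
    [-4.6,-1.7,-7.9,0,0,0,100],
    [-4.6,-1.7,-7.9,0,0,0,100],
    [-4.6,-1.7,-7.9,0,0,0,100],
    [-4.6,-1.7,-7.9,0,0,0,100],
    [0,0,0,0,0,0,100]
  ]
}}

```text
time: 0.85
ee_pos: [0.2307, 0.4981, 0.2297]
tcp_rot: [-90.1, 49.9, -0.9]
wrist_force: [-0.3, 0.5, 0.2]
opening: 0.0853
```

```bash
cat > go.py <<'E'
from h import *
import sys
# usage: go.py r th_deg h  -> remaining turn and shift (tool axes) to that wheel point
r,th,h=map(float,sys.argv[1:4]);p,R=cur();o=sensors.get_obs()
g=st(wh(r,np.radians(th),h))
print("t",o["time"],"pos",p,"goal",g,"F",o["wrist_force"],"open",o["opening"]*1000)
print("q",o["q"])
print("turn",Ro.from_matrix(R.T@Rt(1)).as_rotvec(degrees=True),"shift in goal axes",Rt(1).T@(g-p)*1000)
E
python3 go.py -16 0 150
```

```text
t 0.85 pos [0.2307 0.4981 0.2297] goal [ 0.4405 -0.1974  0.1996] F [-0.2535  0.4746  0.1509] open 85.25918068386449
q [ 84.616   -3.5927  -6.2077  83.5925 -39.9456  84.0081]
turn [0.1983 0.0847 0.0952] shift in goal axes [ 165.6514 -150.6775 -691.7608]
```

Emit:
{"method": "carry_out", "body": {
  "increments": [
    [0,0,0,14,-12,-50,100],
    [0,0,0,14,-12,-50,100],
    [0,0,0,14,-12,-50,100],
    [0,0,0,14,-12,-50,100],
    [0,0,0,12,-12,-50,100],
    [0,0,0,12,-12,-50,100],
    [0,0,0,12,-12,-50,100],
    [0,0,0,12,-12,-50,100],
    [0,0,0,12,-12,-50,100],
    [0,0,0,12,-12,-50,100],
    [0,0,0,12,-12,-50,100],
    [0,0,0,12,-12,-50,100]
  ]
}}

```text
time: 2.35
ee_pos: [0.4656, -0.0637, 0.2294]
tcp_rot: [-93.2, 52.9, -5.4]
wrist_force: [2.0, 1.2, 0.1]
opening: 0.0857
```

```bash
python3 go.py -16 0 150
```

```text
t 2.35 pos [ 0.4656 -0.0637  0.2294] goal [ 0.4405 -0.1974  0.1996] F [1.9864 1.1725 0.0841] open 85.69761412963554
q [ -9.196  -44.8577 -36.1832  61.592    2.3171  -6.2888]
turn [-0.181  -2.6349 -2.9291] shift in goal axes [   8.2164   36.5798 -134.113 ]
```

Emit:
{"method": "carry_out", "body": {
  "increments": [
    [0,0,0,0,0,-30,100],
    [0,0,0,0,0,-50,100],
    [0,0,0,0,0,0,100]
  ]
}}

```text
time: 2.72
ee_pos: [0.4609, -0.1455, 0.2316]
tcp_rot: [-93.3, 53.0, -5.8]
wrist_force: [-0.2, 0.1, -0.3]
opening: 0.0855
```

```bash
python3 go.py -16 0 100
```

```text
t 2.725 pos [ 0.4609 -0.1455  0.2316] goal [ 0.4727 -0.198   0.1613] F [-0.1532  0.0716 -0.3098] open 85.5004281637825
q [-23.8505 -41.2713 -34.0952  61.5285  10.7754 -17.8821]
turn [-0.4596 -2.8818 -3.0482] shift in goal axes [ 61.9882  35.4583 -52.24  ]
```

Emit:
{"method": "carry_out", "body": {
  "increments": [
    [-0.4,-2.9,-3.0,0,0,0,100],
    [0,0,0,20,17,-26,100],
    [0,0,0,20,18,-26,100],
    [0,0,0,22,0,0,100],
    [0,0,0,0,0,0,100]
  ]
}}

```text
time: 3.35
ee_pos: [0.4739, -0.1928, 0.1596]
tcp_rot: [-89.8, 50.2, -0.4]
wrist_force: [-0.5, -0.1, -0.2]
opening: 0.0853
```

```bash
python3 go.py -16 0 70; cat > pic.py <<'E'
from h import *
import sys
for n in ("scene","top"): cv2.imwrite(f"pics/{n}{sys.argv[1]}.png",vision.camera(n)[:,:,::-1])
E
python3 pic.py 1; python3 ov.py 1
```

```text
t 3.35 pos [ 0.4739 -0.1928  0.1596] goal [ 0.492  -0.1983  0.1383] F [-0.5048 -0.0541 -0.1587] open 85.33907729813058
q [-33.2965 -37.2331 -40.9632  51.2709  20.3292 -26.228 ]
turn [ 0.2709  0.3615 -0.1876] shift in goal axes [27.988  -0.2431 -5.2079]
```

View pics/ov_scene1.png

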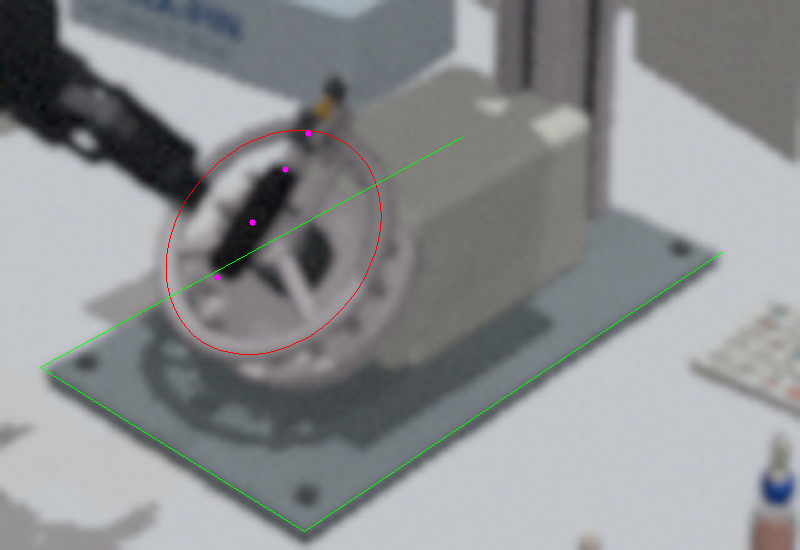

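View pics/ov_top1.png

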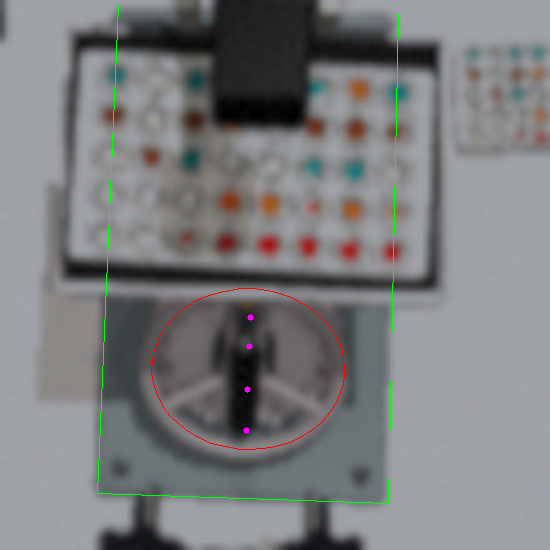

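Emit:
{"method": "carry_out", "body": {
  "increments": [
    [0,0,0,20,0,-5,100],
    [0,0,0,20,0,0,100],
    [0,0,0,20,0,0,80],
    [0,0,0,15,0,0,60],
    [0,0,0,8,0,0,50],
    [0,0,0,5,0,0,50],
    [0,0,0,0,0,0,50]
  ]
}}

```text
time: 4.32
ee_pos: [0.5305, -0.1991, 0.0935]
tcp_rot: [-90.1, 50.1, -0.6]
wrist_force: [-0.3, 0.9, 0.3]
opening: 0.0427
```

```bash
python3 go.py -16 0 7; python3 pic.py 2; python3 ov.py 2
```

```text
t 4.325 pos [ 0.5305 -0.1991  0.0935] goal [ 0.5324 -0.199   0.0901] F [-0.3223  0.936   0.3465] open 42.70850715892934
q [-29.5502 -27.7138 -43.1627  38.3246  18.0717 -23.0475]
turn [ 0.3699  0.2279 -0.0754] shift in goal axes [3.8996 0.7326 0.1532]
```

View pics/ov_scene2.png

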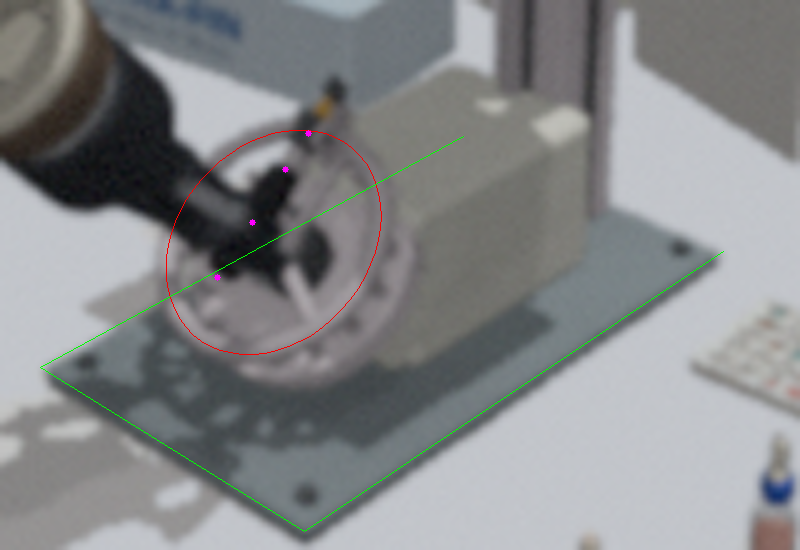

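View pics/ov_top2.png

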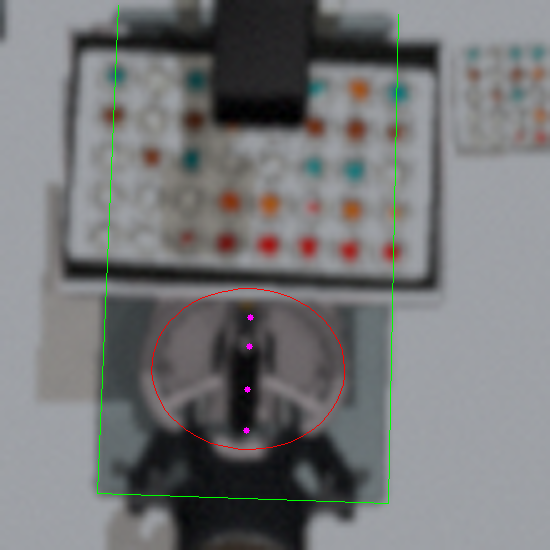

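Emit:
{"method": "carry_out", "body": {
  "increments": [
    [0,0,0,4,0,0,40],
    [0,0,0,0,0,0,20],
    [0,0,0,0,0,0,10],
    [0,0,0,0,0,0,10],
    [0,0,0,0,0,0,10]
  ],
  "squeeze": 20
}}

```text
time: 5.05
ee_pos: [0.5329, -0.1993, 0.09]
tcp_rot: [-90.1, 50.1, -0.7]
wrist_force: [0.2, -1.3, -0.2]
opening: 0.0189
```

```bash
python3 go.py -16 0 7; python3 -c "
from h import *
print(Rt().T@sensors.get_obs()['wrist_force'])"
```

```text
t 5.05 pos [ 0.5329 -0.1993  0.09  ] goal [ 0.5324 -0.199   0.0901] F [ 0.1926 -1.3138 -0.1776] open 18.850422113128708
q [-29.3871 -27.2152 -43.2474  37.7196  17.9517 -22.8974]
turn [ 0.3517  0.2138 -0.1031] shift in goal axes [-0.3522  0.2721  0.274 ]
[ 0.2746 -0.051  -1.3102]
```

Emit:
{"method": "carry_out", "body": {
  "increments": [
    [0,0,0,-5.3,-0.2,0,10],
    [0,0,0,-5.3,-0.6,0,10],
    [0,0,0,-5.2,-1.0,0,10],
    [0,0,0,-5.2,-1.5,0,10],
    [0,0,0,-5,-1.9,0,10],
    [0,0,0,-4.9,-2.2,0,10],
    [0,0,0,-9.1,-5.6,0,10]
  ]
}}

```text
time: 5.92
ee_pos: [0.5169, -0.199, 0.129]
tcp_rot: [-90.1, 50.1, -0.6]
wrist_force: [4.0, -2.2, -3.6]
opening: 0.0188
```

```bash
python3 go.py -16 0 7; python3 pic.py 3; python3 ov.py 3;python3 -c "
from h import *
print(Rt().T@sensors.get_obs()['wrist_force'])"
```

```text
t 5.925 pos [ 0.5169 -0.199   0.129 ] goal [ 0.5324 -0.199   0.0901] F [ 4.0049 -2.1689 -3.6236] open 18.817080872459243
q [-30.502  -30.555  -40.835   43.8145  18.6035 -23.8451]
turn [ 0.3364  0.2264 -0.1444] shift in goal axes [39.8261 13.146   0.2513]
[-0.3652  3.5171 -0.3224]
```

View pics/ov_scene3.png

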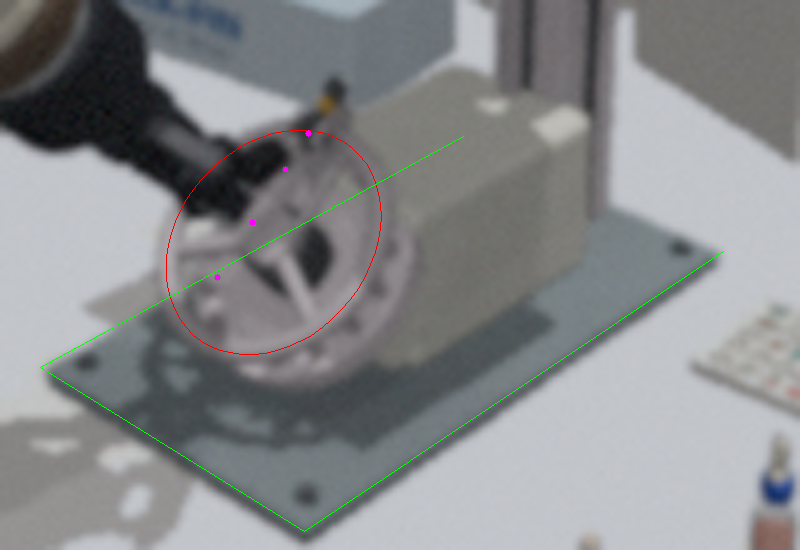

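The handle is lifting about the hinge with only a few N on the tool, so I continue the arc.

Emit:
{"method": "carry_out", "body": {
  "increments": [
    [0,0,0,-8.1,-6.9,0,10],
    [0,0,0,-6.9,-8.1,0,10],
    [0,0,0,-5.6,-9.1,0,10],
    [0,0,0,-4.1,-9.9,0,10],
    [0,0,0,-2.5,-10.4,0,10],
    [0,0,0,-0.8,-10.6,0,10],
    [0,0,0,0,0,0,10]
  ]
}}

```text
time: 6.9
ee_pos: [0.5424, -0.1993, 0.187]
tcp_rot: [-90.1, 50.0, -0.7]
wrist_force: [-2.6, -2.0, 4.2]
opening: 0.0193
```

```bash
python3 go.py 52 0 75; python3 pic.py 4; python3 ov.py 4;python3 -c "
from h import *
print(Rt().T@sensors.get_obs()['wrist_force'])"
```

```text
t 6.9 pos [ 0.5424 -0.1993  0.187 ] goal [ 0.5408 -0.1992  0.1859] F [-2.6431 -1.9839  4.2158] open 19.25102851298124
q [-28.7567 -27.8062 -32.9153  48.4     17.6153 -22.3918]
turn [ 0.4034  0.2194 -0.0184] shift in goal axes [-0.1681  1.8747  0.0749]
[-3.4684 -0.5008 -0.8948]
```

View pics/ov_scene4.png

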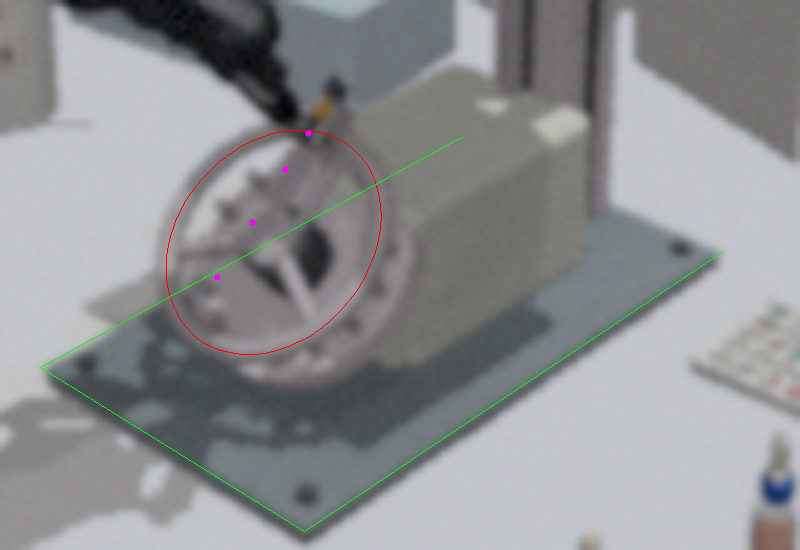

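View pics/ov_top4.png

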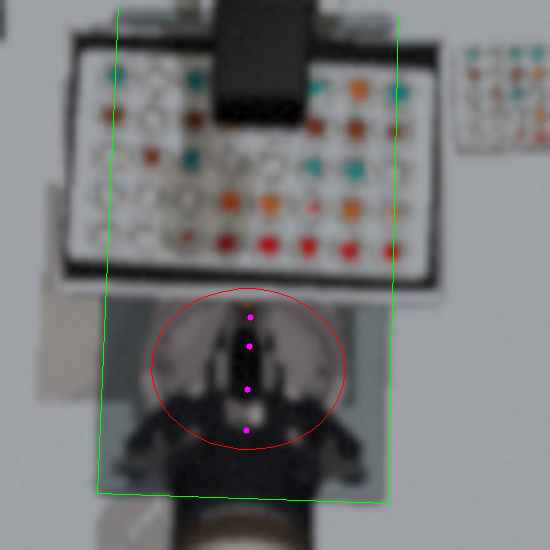

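Emit:
{"method": "carry_out", "body": {
  "increments": [
    [0,0,0,0,-2,0,10],
    [0,0,0,0,-2,0,10],
    [0,0,0,0,0,0,10]
  ]
}}

```text
time: 7.38
ee_pos: [0.5436, -0.1993, 0.1877]
tcp_rot: [-90.1, 50.2, -0.7]
wrist_force: [-13.6, -0.3, 5.5]
opening: 0.0186
```

```bash
cat > f.py <<'E'
from h import *
o=sensors.get_obs();p,R=cur(o)
S=np.array([[np.cos(YAW),-np.sin(YAW),0],[np.sin(YAW),np.cos(YAW),0],[0,0,1]])
q=S.T@(p-[X0,Y0,0])*1000-[0,0,95]
u=np.array([c4,0,s4]);a=np.array([-s4,0,c4])
x,y,h=q@u,-q[1],q@a
print("t %.2f r %.1f th %.1f h %.1f (u %.1f v %.1f) F tool xyz"%(o["time"],np.hypot(x,y),np.degrees(np.arctan2(y,x)),h,x,y),Rt().T@o["wrist_force"],"open",o["opening"]*1000, "turn",Ro.from_matrix(R.T@Rt(1)).as_rotvec(degrees=True))
E
python3 f.py
```

```text
t 7.38 r 55.3 th 0.1 h 74.6 (u 55.3 v 0.1) F tool xyz [-12.9873   6.8871  -0.5451] open 18.573321583974003 turn [ 0.297   0.205  -0.2166]
```

```bash
python3 - <<'E'
from h import *
im=cv2.imread("pics/scene4.png");cv2.imwrite("pics/c5.png",cv2.resize(im[120:165,285:345],None,fx=12,fy=12,interpolation=cv2.INTER_CUBIC))
im=cv2.imread("pics/top4.png");cv2.imwrite("pics/c6.png",cv2.resize(im[130:175,245:305],None,fx=12,fy=12,interpolation=cv2.INTER_CUBIC))
for z in(.3,.34,.38):
  p=st((190,45,z*1000));print(z,proj("scene",p),proj("top",p))
d=[0]
R=52
print("dy(tool)=-du, dz(tool)=-dv per 12deg from 0:")
for k in range(0,360,12):
  a,b=np.radians(k),np.radians(k+12)
  print(k,np.round([-R*(np.cos(b)-np.cos(a)),-R*(np.sin(b)-np.sin(a))],1))
E
```

```text
0.3 [311.9432 160.4346] [270.6196 160.3372]
0.34 [312.1668 145.6363] [270.3281 155.9793]
0.38 [312.3969 130.4057] [270.0157 151.3086]
dy(tool)=-du, dz(tool)=-dv per 12deg from 0:
0 [  1.1 -10.8]
12 [  3.4 -10.3]
24 [ 5.4 -9.4]
36 [ 7.3 -8.1]
48 [ 8.8 -6.4]
60 [ 9.9 -4.4]
72 [10.6 -2.3]
84 [10.9 -0. ]
96 [10.6  2.3]
108 [9.9 4.4]
120 [8.8 6.4]
132 [7.3 8.1]
144 [5.4 9.4]
156 [ 3.4 10.3]
168 [ 1.1 10.8]
180 [-1.1 10.8]
192 [-3.4 10.3]
204 [-5.4  9.4]
216 [-7.3  8.1]
228 [-8.8  6.4]
240 [-9.9  4.4]
252 [-10.6   2.3]
264 [-10.9  -0. ]
276 [-10.6  -2.3]
288 [-9.9 -4.4]
300 [-8.8 -6.4]
312 [-7.3 -8.1]
324 [-5.4 -9.4]
336 [ -3.4 -10.3]
348 [ -1.1 -10.8]
```

View pics/c5.png

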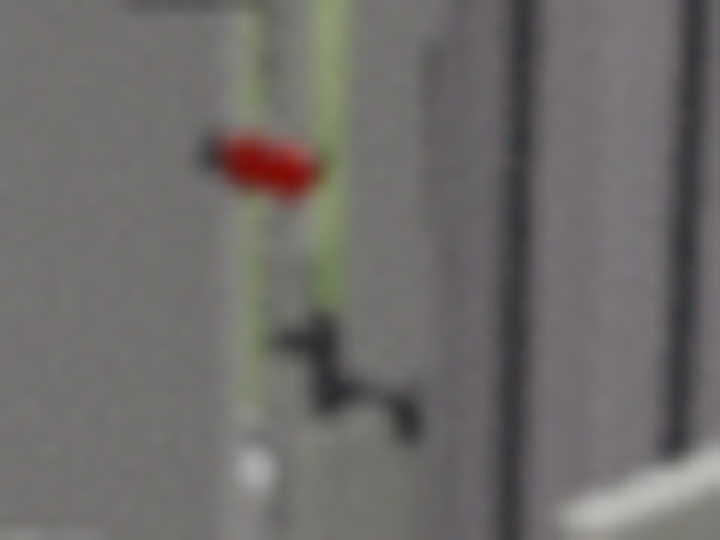

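View pics/c6.png

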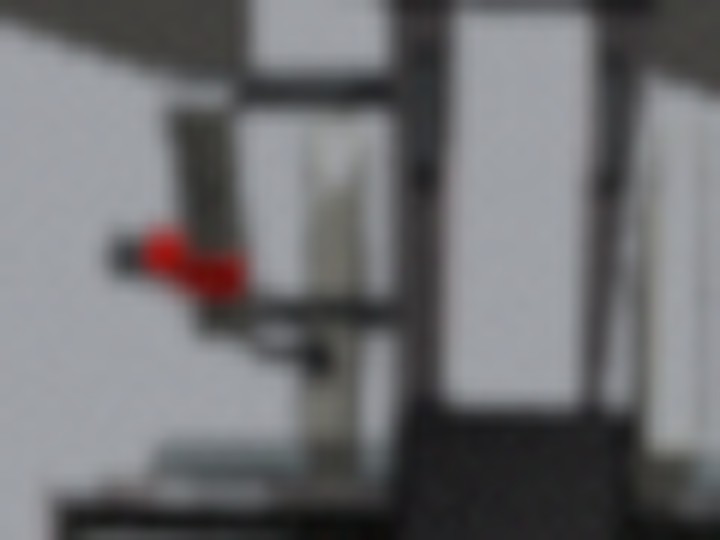

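```bash
python3 - <<'E'
from h import *
def S(p): # world->stand mm
    c,s=np.cos(YAW),np.sin(YAW);d=(p-[X0,Y0,0])*1000;return np.array([c*d[0]+s*d[1],-s*d[0]+c*d[1],d[2]])
for nm,a,b in [("red R",(311.3,133.9),(264.8,153)),("red L",(303.2,132.3),(258,150.5)),("tab L",(307.2,147.8),(261.2,156.2)),("tab corner",(311.5,148.2),(265.5,155.3)),("tab R",(318.5,155),(271.2,159))]:
    p,e=tri(a,b);print(nm,S(p),"gap",e*1000)
E
```

```text
red R [192.074   55.6818 367.6251] gap 8.290710838703674
red L [193.6162  77.3147 368.4804] gap 3.2173385952053817
tab L [193.8854  68.0891 327.9337] gap 4.228461486484065
tab corner [196.8666  56.4199 328.556 ] gap 5.158960666384819
tab R [195.4054  37.6711 313.6736] gap 15.53330756378396
```

Emit:
{"method": "carry_out", "body": {
  "increments": [
    [0,0,0,0,4,0,10],
    [0,0,0,0.3,0.3,-5.4,10],
    [0,0,0,0,0.8,-5.4,10],
    [0,0,0,0,3.4,-10.3,10],
    [0,0,0,0,5.4,-9.4,10],
    [0,0,0,0,0,0,10]
  ],
  "squeeze": 25
}}

```text
time: 8.12
ee_pos: [0.5338, -0.2305, 0.18]
tcp_rot: [-90.2, 50.0, -0.8]
wrist_force: [-4.9, -1.0, 5.5]
opening: 0.0191
```

```bash
python3 f.py; python3 pic.py 5; python3 ov.py 5
```

```text
t 8.12 r 53.5 th 36.0 h 74.7 (u 43.3 v 31.5) F tool xyz [-7.3532  0.2605 -1.0436] open 19.101068367246388 turn [ 0.3484  0.1571 -0.0289]
```

View pics/ov_scene5.png

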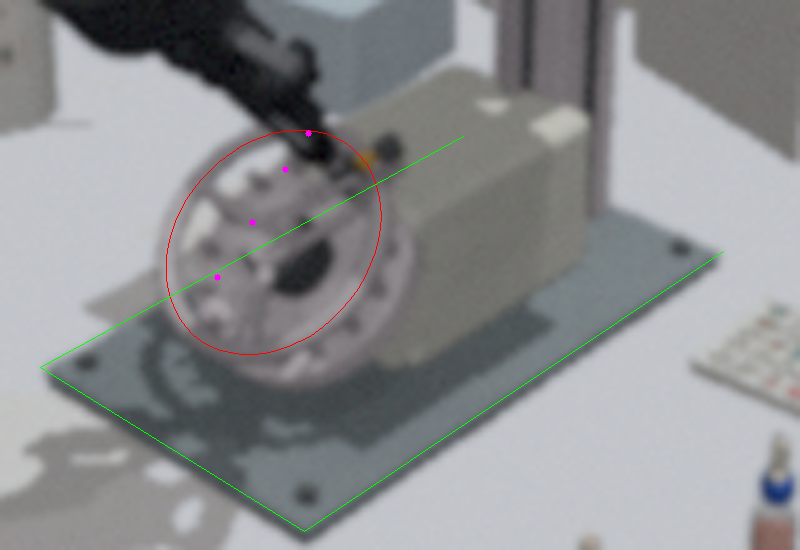

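The wheel turns with the handle: the hinge has moved from (318,112) to about (365,165) in the crop. Forces are small, so I keep going.

Emit:
{"method": "carry_out", "body": {
  "increments": [
    [0,0,0,0,7.3,-8.1,10],
    [0,0,0,0,8.8,-6.4,10],
    [0,0,0,0,9.9,-4.4,10],
    [0,0,0,0,10.6,-2.3,10],
    [0,0,0,0,10.9,0,10],
    [0,0,0,0,10.6,2.3,10],
    [0,0,0,0,9.9,4.4,10],
    [0,0,0,0,8.8,6.4,10],
    [0,0,0,0,7.3,8.1,10],
    [0,0,0,0,5.4,9.4,10],
    [0,0,0,0,3.4,10.3,10],
    [0,0,0,0,1.1,10.8,10]
  ]
}}

```text
time: 9.72
ee_pos: [0.4623, -0.1988, 0.1198]
tcp_rot: [-90.2, 50.0, -0.8]
wrist_force: [2.1, -4.4, 4.6]
opening: 0.019
```

```bash
python3 f.py; python3 pic.py 6; python3 ov.py 6
```

```text
t 9.72 r 50.7 th 178.9 h 74.8 (u -50.6 v 1.0) F tool xyz [-2.1239 -4.6009 -4.4054] open 19.00478075270582 turn [0.3815 0.1352 0.0034]
```

View pics/ov_scene6.png

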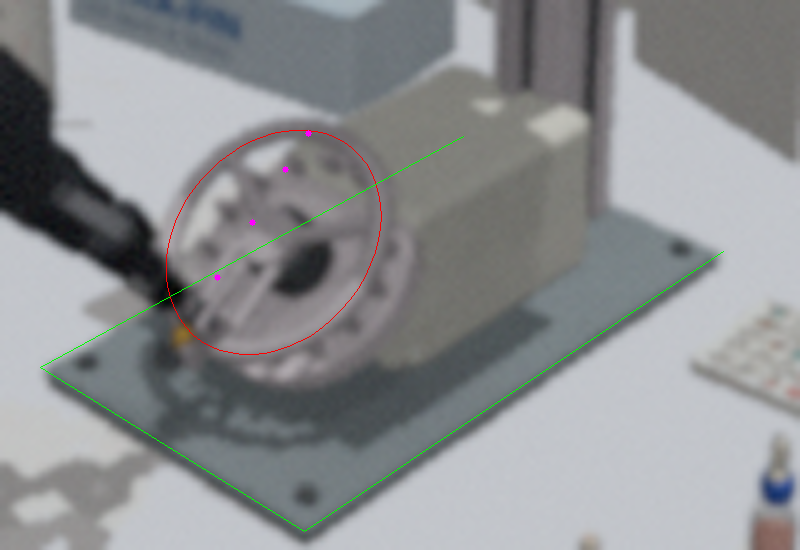

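Emit:
{"method": "carry_out", "body": {
  "increments": [
    [0,0,0,0,-1.6,10.8,10],
    [0,0,0,0,-3.4,10.3,10],
    [0,0,0,0,-5.4,9.4,10],
    [0,0,0,0,-7.3,8.1,10],
    [0,0,0,0,-8.8,6.4,10],
    [0,0,0,0,-9.9,4.4,10],
    [0,0,0,0,-10.6,2.3,10],
    [0,0,0,0,-10.9,0,10],
    [0,0,0,0,-10.6,-2.3,10],
    [0,0,0,0,-9.9,-4.4,10],
    [0,0,0,0,-8.8,-6.4,10],
    [0,0,0,0,-7.3,-8.1,10]
  ]
}}

```text
time: 11.32
ee_pos: [0.5347, -0.1678, 0.1799]
tcp_rot: [-89.9, 50.1, -0.4]
wrist_force: [-10.7, 3.6, 9.8]
opening: 0.0191
```

```bash
python3 f.py
```

```text
t 11.32 r 53.1 th -36.0 h 74.7 (u 43.0 v -31.2) F tool xyz [-14.4143   1.9096   3.4002] open 19.142685568732702 turn [ 0.3749  0.3573 -0.1127]
```

Emit:
{"method": "carry_out", "body": {
  "increments": [
    [0,0,0,-1.5,-5.4,-9.4,10],
    [0,0,0,-1.5,-3.4,-10.3,10],
    [0,0,0,0,-1.1,-10.8,10],
    [0,0,0,0,1.1,-10.8,10],
    [0,0,0,0,3.4,-10.3,10],
    [0,0,0,0,5.4,-9.4,10],
    [0,0,0,0,7.3,-8.1,10],
    [0,0,0,0,8.8,-6.4,10],
    [0,0,0,0,9.9,-4.4,10],
    [0,0,0,0,10.6,-2.3,10],
    [0,0,0,0,10.9,0,10],
    [0,0,0,0,10.6,2.3,10]
  ]
}}

```text
time: 12.82
ee_pos: [0.4867, -0.2473, 0.1417]
tcp_rot: [-89.9, 50.3, -0.4]
wrist_force: [10.7, 0.2, -7.7]
opening: 0.0189
```

```bash
python3 f.py
```

```text
t 12.82 r 52.0 th 109.3 h 75.4 (u -17.2 v 49.1) F tool xyz [12.7517 -3.2057  0.3924] open 18.909724818865712 turn [ 0.2879  0.3581 -0.267 ]
```

Emit:
{"method": "carry_out", "body": {
  "increments": [
    [0,0,0,0.5,9.9,4.4,10],
    [0,0,0,0.5,8.8,6.4,10],
    [0,0,0,0,7.3,8.1,10],
    [0,0,0,0,5.4,9.4,10],
    [0,0,0,0,3.4,10.3,10],
    [0,0,0,0,1.1,10.8,10],
    [0,0,0,0,-1.3,10.8,10],
    [0,0,0,0,0,0,10]
  ]
}}

```text
time: 13.82
ee_pos: [0.4625, -0.1866, 0.1207]
tcp_rot: [-90.0, 50.1, -0.5]
wrist_force: [13.7, -0.2, -6.8]
opening: 0.0193
```

```bash
python3 f.py; python3 pic.py 7; python3 ov.py 7; python3 - <<'E'
import cv2
im=cv2.imread("pics/scene7.png");cv2.imwrite("pics/c7.png",cv2.resize(im[115:160,285:345],None,fx=12,fy=12,interpolation=cv2.INTER_CUBIC))
im=cv2.imread("pics/top7.png");cv2.imwrite("pics/c8.png",cv2.resize(im[130:175,245:305],None,fx=12,fy=12,interpolation=cv2.INTER_CUBIC))
E
```

```text
t 13.82 r 51.3 th -167.4 h 75.5 (u -50.0 v -11.2) F tool xyz [13.9803 -6.1089  0.071 ] open 19.26647903180476 turn [ 0.4217  0.3341 -0.086 ]
```

View pics/c7.png

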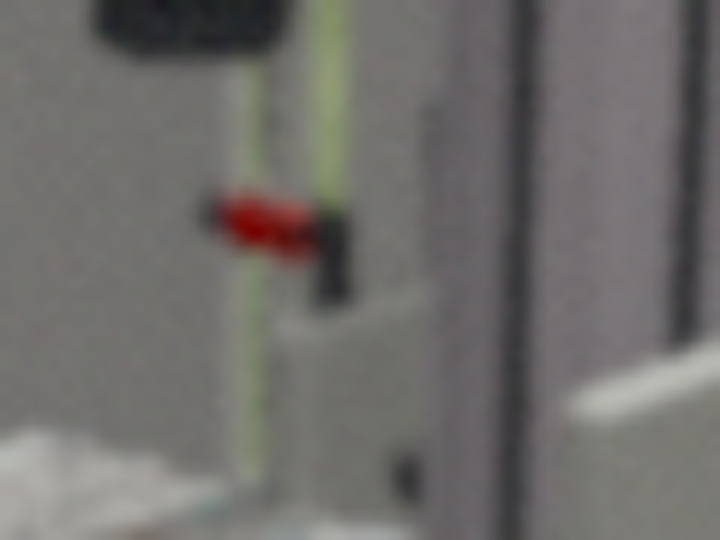

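View pics/c8.png

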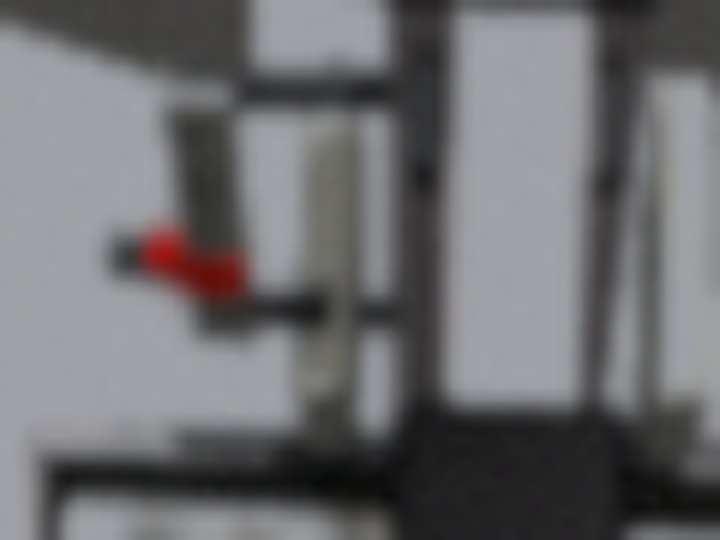

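View pics/ov_scene7.png

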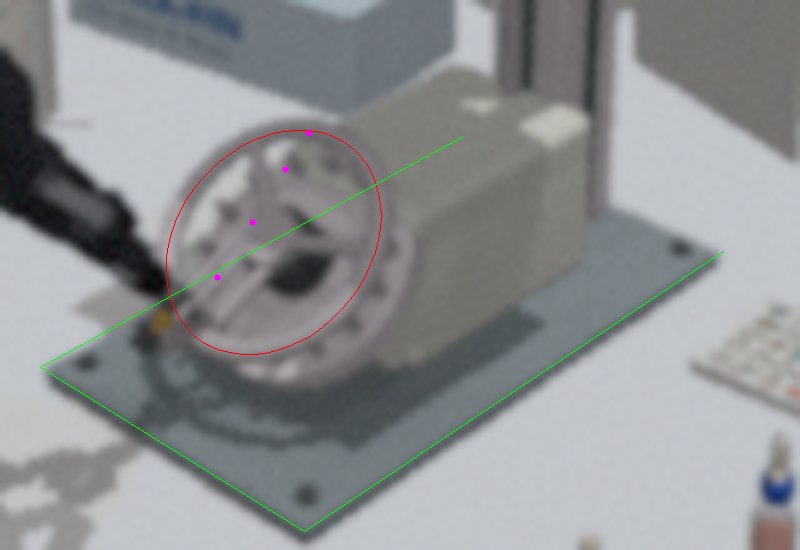

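```bash
python3 - <<'E'
from h import *
b=proj("scene",st((192,60,366)))
for d in [(10,0,0),(0,10,0),(0,0,10)]: print(d,(proj("scene",st(np.array((192,60,366))+d))-b)/10)
b=proj("top",st((192,60,366)))
for d in [(10,0,0),(0,10,0),(0,0,10)]: print("top",d,(proj("top",st(np.array((192,60,366))+d))-b)/10)
for t in (4,7):
  im=cv2.imread(f"pics/scene{t}.png").astype(int);
  print("R-G",t);print((im[129:140,300:316,2]-im[129:140,300:316,1]))
im4=cv2.imread("pics/scene4.png").astype(int);im7=cv2.imread("pics/scene7.png").astype(int)
print("G 4");print(im4[143:158,304:322,1])
print("G 7");print(im7[129:144,304:322,1])
E
```

```text
(10, 0, 0) [ 0.2571 -0.0813]
(0, 10, 0) [-0.2911 -0.0732]
(0, 0, 10) [ 0.0043 -0.3808]
top (10, 0, 0) [ 0.015 -0.375]
top (0, 10, 0) [-0.3894 -0.0119]
top (0, 0, 10) [-0.0132 -0.1198]
R-G 4
[[  2   2   1   1   0  -3  -2  -2   1  -1  -1  -8 -11  -9  -1   1]
 [  1   1   3   5   8  12  12   6   4   3   0  -8 -12  -8  -1   2]
 [  2   0   6  24  39  48  44  30  26  22  11  -6 -11  -7  -2   0]
 [  3   0   8  38  72  89  85  71  72  61  35   6  -9  -6   0   1]
 [  3  -2   8  38  79 103 107  99 104  92  64  24  -3  -7  -1   0]
 [  2   1   4  24  59  86  98 106 112 107  81  34  -3  -5   0   1]
 [  3   1   2   9  24  41  53  69  81  85  56  16  -6  -7   0   2]
 [  3   2   1   3   5   7  11  25  39  43  23   2 -10  -8  -2   2]
 [  2   0   2   2   1  -4  -2   4  11  14   6  -5 -11  -7   1   2]
 [  0   2   2   1   0  -4  -6  -1   1   2   1  -7 -12  -7   0   1]
 [  2   1   1   2   0  -4  -5  -2   0   1  -2  -8 -12  -8  -1   3]]
R-G 7
[[  1   2   2   2   1  -2  -1   0   0   0  -2  -9 -11  -9   0   0]
 [  0   0   3   6  10  13  11   8   6   4  -1  -7 -12  -7  -1   1]
 [  0   2   5  22  37  50  44  3
[... 2131 characters left out ...]
117 117 113 112 101  95]
 [ 82  64  60  49  32  32  38  37  40  48  90 110 114 114 116 111 100  95]
 [111 113 111  94  74  64  62  54  41  50  88 108 112 113 112 112 103  96]
 [126 132 128 116 101  96  89  69  45  55  89 108 113 114 110 112 102  99]
 [128 134 128 115 113 110  99  70  47  51  86 106 115 112 112 116 111 103]
 [129 133 129 120 115 115 101  72  52  52  86 108 119 119 121 123 114 106]
 [130 133 129 123 120 121 107  85  79  84 101 118 124 123 125 120 113 101]
 [128 131 125 120 128 128 120 109 108 114 120 121 119 117 117 113 107 103]
 [128 131 125 122 131 133 130 124 122 119 117 116 116 112 112 112 107  99]
 [129 131 128 120 122 125 124 124 117 115 111 113 110 113 111 111 106 104]]
```

```bash
python3 - <<'E'
from h import *
def avg(n,ts): return np.mean([cv2.imread(f"pics/{n}{t}.png").astype(np.float32) for t in ts],0)
S=avg("scene",[0,1,2,3,4]);T=avg("top",[0,1,2,3,4])
np.save("S.npy",S);np.save("T.npy",T)
a=np.clip((S[125:160,295:330]-20)*1.4,0,255).astype(np.uint8);b=np.clip((T[142:167,250:285]-20)*1.4,0,255).astype(np.uint8)
cv2.imwrite("pics/c9.png",cv2.resize(a,None,fx=17,fy=17,interpolation=cv2.INTER_LANCZOS4))
cv2.imwrite("pics/c10.png",cv2.resize(b,None,fx=20,fy=20,interpolation=cv2.INTER_LANCZOS4))
E
```

```text
(no output)
```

View pics/c9.png

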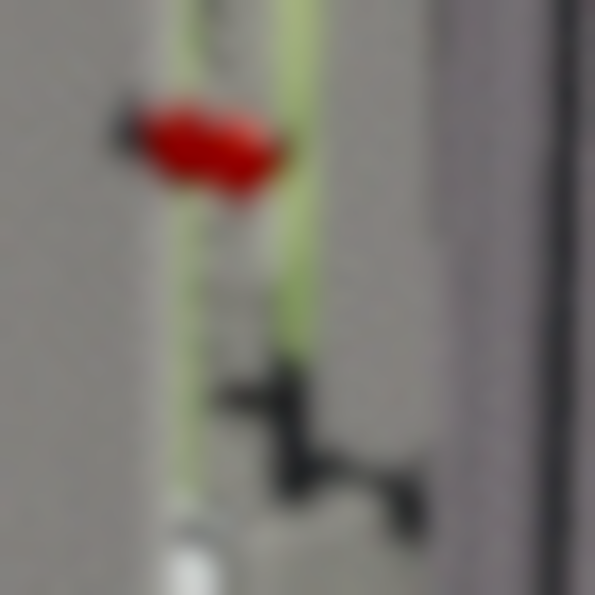

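View pics/c10.png

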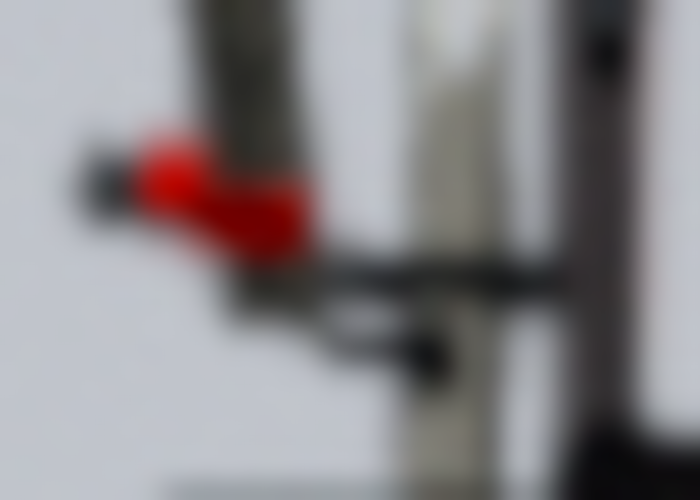

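```bash
python3 - <<'E'
from h import *
S_=lambda p:np.array([[np.cos(YAW),np.sin(YAW),0],[-np.sin(YAW),np.cos(YAW),0],[0,0,1]])@(p-[X0,Y0,0])*1000
for nm,a,b in [("tab L",(307.0,148.0),(266,158.6)),("tab at post",(310.5,148.0),(270.5,159.5)),("post foot",(312,153),(271,159.8)),
 ("blade right-front",(309,136.3),(265.2,154.6)),("blade right-back",(311.3,133.8),(265.2,150.9)),("blade mid right",(311,134.2),(265,152.8)),("knob L",(301.8,132.5),(254,151))]:
    p,e=tri(a,b);print(nm,S_(p),"gap",e*1000)
S=np.load("S.npy");T=np.load("T.npy")
print("T R-G");print((T[148:158,254:270,2]-T[148:158,254:270,1]).astype(int))
print("T G");print((T[150:164,259:275,1]).astype(int))
E
```

```text
tab L [184.3016  56.7835 332.6135] gap 1.1615791548844947
tab at post [182.0089  44.0772 335.715 ] gap 0.7300259324898288
post foot [185.8208  42.7622 321.5913] gap 1.8190482791669753
blade right-front [187.6533  56.3939 362.5897] gap 3.5055059083444395
blade right-back [196.1876  56.4156 367.2741] gap 3.92917663117499
blade mid right [192.2475  55.7859 366.9298] gap 6.682913933346601
knob L [194.5958  86.1269 365.6221] gap 1.3829151017613797
T R-G
[[ -2  -3   1  14  21  21  12   3   0   1   0  -1  -2  -3  -2  -2]
 [ -2  -1   9  44  66  62  35   9   1   1   1  -1  -2  -2  -1  -2]
 [ -2  -1  22  80 113 105  61  25  15  14  15   8   1  -2  -2  -2]
 [ -2   0  29  91 121 115  79  56  52  52  52  29   6  -2  -3  -2]
 [ -2  -1  13  54  78  85  84  81  81  81  77  40   7  -1  -2  -3]
 [ -1  -2   1  12  26  45  63  77  85  88  75  35   7  -1  -2  -2]
 [ -3  -2  -1   1   7  20  33  46  58  61  50  25   4   0  -2  -2]
 [ -3  -2  -2  -1   0   3   6  12  17  19  14   6   1  -2  -2  -1]
 [ -2  -2  -2  -3  -3  -2  -1   0   1   1   1   0   0  -2  -1  -1]
 [ -3  -2  -3  -2  -3  -2  -2  -1  -1   0   
[... 266 characters left out ...]
 147 145 123 108 105 100  90]
 [111  84  53  31  26  36  59  89 103 114 114  97  86  84  80  72]
 [141 116  78  48  43  50  58  67  69  67  64  58  54  53  50  47]
 [154 132  93  60  52  55  61  68  70  65  55  51  56  56  52  44]
 [157 143 109  84  77  72  73  89 100 100  87  69  65  71  75  67]
 [159 153 136 125 120 111 100  96 102 102  88  64  57  70  85  85]
 [160 159 156 154 151 144 130 107  93  85  69  48  38  59  84  90]
 [160 160 160 160 159 157 151 137 127 118  98  64  43  58  83  91]
 [160 160 161 160 160 160 159 156 154 147 124  88  69  76  88  94]
 [160 160 160 160 160 161 160 160 159 154 133 105  95  96  95  97]
 [160 160 161 160 159 160 160 160 160 154 135 115 108 106  99  98]]
```

Emit:
{"method": "carry_out", "body": {
  "increments": [
    [0,0,0,1,1.1,-10.8,10],
    [0,0,0,1,-1.1,-10.8,10],
    [0,0,0,0,0,0,10],
    [0,0,0,0,0,0,10]
  ]
}}

```text
time: 14.42
ee_pos: [0.4633, -0.2103, 0.121]
tcp_rot: [-90.2, 50.1, -0.8]
wrist_force: [-6.6, -1.7, 8.5]
opening: 0.019
```

```bash
python3 f.py; python3 - <<'E'
from h import *
S=np.mean([vision.camera("scene")[:,:,::-1].astype(np.float32) for _ in range(6)],0)
T=np.mean([vision.camera("top")[:,:,::-1].astype(np.float32) for _ in range(4)],0)
np.save("S22.npy",S);np.save("T22.npy",T)
cv2.imwrite("pics/scene8.png",S);cv2.imwrite("pics/top8.png",T)
a=np.clip((S[125:160,295:330]-20)*1.4,0,255).astype(np.uint8);b=np.clip((T[142:167,250:285]-20)*1.4,0,255).astype(np.uint8)
cv2.imwrite("pics/c11.png",cv2.resize(a,None,fx=17,fy=17,interpolation=cv2.INTER_LANCZOS4))
cv2.imwrite("pics/c12.png",cv2.resize(b,None,fx=20,fy=20,interpolation=cv2.INTER_LANCZOS4))
S0=np.load("S.npy")
print("red loss S0-S22 (R-G)");print(((S0-S)[129:141,303:314,2]-(S0-S)[129:141,303:314,1]).astype(int))
print("R22");print(S[129:146,304:318,2].astype(int)); print("R0");print(S0[129:146,304:318,2].astype(int))
E
```

```text
t 14.43 r 50.5 th 165.7 h 75.0 (u -48.9 v 12.5) F tool xyz [-10.7482  -0.4835  -1.8373] open 18.973107969389126 turn [ 0.3507  0.1084 -0.0551]
red loss S0-S22 (R-G)
[[  0   0   0   0   0   0   0   0   0   0   0]
 [  0   0   0   0   0   0   0   0   0   0   0]
 [  1   0   0   0   0   0   0   0   0   0   0]
 [  0   0   0   0   0   1   0   0   3   0  -2]
 [ -1  -1  -1   0   4   7   8   8   7  -1  -4]
 [  0  -1   0   1  11  32  34  33  13  -5  -5]
 [  0   0   0   1   9  27  38  25   4  -5  -7]
 [  0   0  -1   0   3   7  11   2  -5  -8  -9]
 [  0   0   0   0   0   0   0  -3  -7 -10  -6]
 [  0   0   0   0   0   0   0  -1  -7 -10  -7]
 [  0   0   0   0   0   0   0  -1  -7 -10  -8]
 [ -1  -1   0   0   0   0   0  -1  -6 -11  -7]]
R22
[[129 133 128 119 116 120 126 131 132 126 119 117 115 116]
 [127 131 128 124 120 122 124 128 128 123 117 116 116 115]
 [124 130 129 128 130 131 127 123 122 118 116 116 116 115]
 [116 126 126 129 140 145 132 109  98 103 111 114 115 116]
 [108 123 124 123 128 132 117  86  65  77  99 112 115 115]
 [106 114 116 110  98  92  81  58  43  58  91 111 115 116]
 [107 106 11
[... 1062 characters left out ...]
6 119 118 111 115 125 131 131 125 117 115 114 114]
 [125 127 124 119 113 117 129 134 131 124 117 114 113 115]
 [127 128 120 114 113 119 129 134 128 122 115 115 114 115]
 [126 127 121 116 116 120 129 129 125 120 115 114 114 114]
 [126 127 121 118 117 119 125 125 120 117 115 116 115 114]
 [126 125 117 113 114 115 116 116 114 114 113 113 114 113]
 [126 124 115 110 109 110 107 107 112 113 115 115 114 114]
 [126 126 119 112 111 110 106 106 111 113 114 113 113 115]
 [126 125 119 112 112 113 106 103 110 113 114 114 113 113]
 [126 125 115 107 109 112 101  92  99 108 112 113 114 114]][ WARN:0@5.385] global loadsave.cpp:1063 imwrite_ Unsupported depth image for selected encoder is fallbacked to CV_8U.
```

View pics/c11.png

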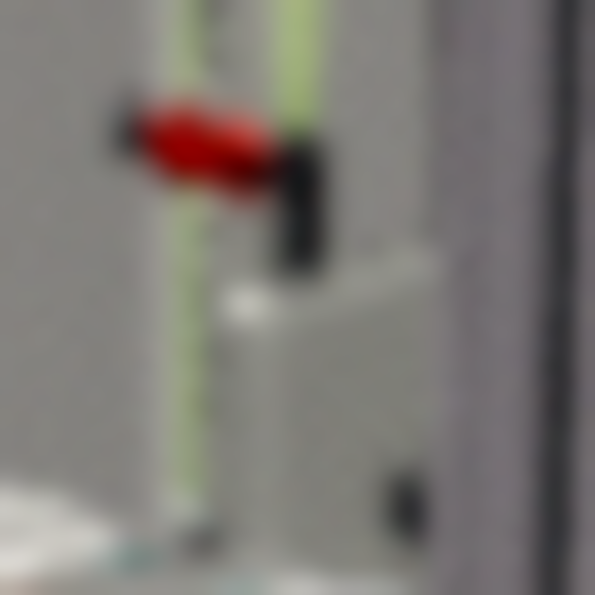

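View pics/c12.png

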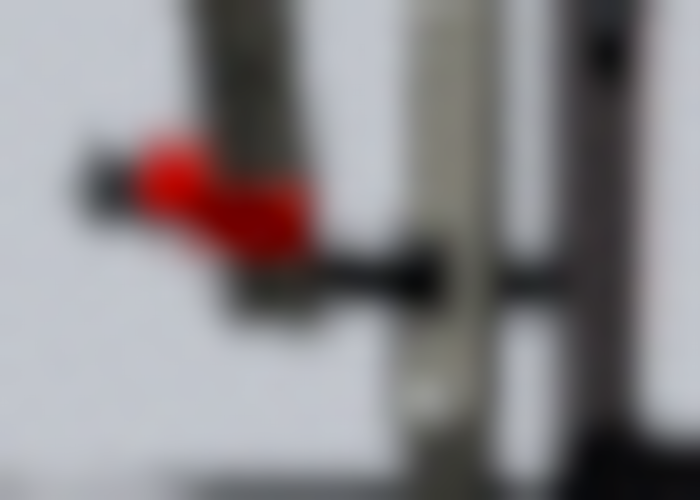

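```bash
python3 - <<'E'
from h import *
S=np.load("S.npy");T=np.load("T.npy")
print("S0 sum rows128-139 cols298-314 G");print(S[127:140,298:314,1].astype(int))
print("S0 R");print(S[127:140,298:314,2].astype(int))
print("T R rows146-158 cols 252-268");print(T[146:158,252:268,2].astype(int));print("T G");print(T[146:158,252:268,1].astype(int))
S_=lambda p:np.array([[np.cos(YAW),np.sin(YAW),0],[-np.sin(YAW),np.cos(YAW),0],[0,0,1]])@(p-[X0,Y0,0])*1000
for nm,a,b in [("tabL",(307.4,148.0),(265.4,159.0)),("tabL+",(307.4,148.2),(265.4,159.0)),("tab mid",(309,148.0),(268,159.1))]:
    p,e=tri(a,b);print(nm,S_(p),e*1000)
E
```

```text
S0 sum rows128-139 cols298-314 G
[[111 111 111 111 111 117 128 134 123 112 115 120 128 140 144 135]
 [111 112 111 110 111 119 128 135 128 112 111 119 127 139 143 134]
 [111 112 111 109 110 116 127 134 130 118 114 119 125 136 142 132]
 [112 110 110 106  99 106 115 118 117 116 115 117 123 134 139 129]
 [111 112 109  99  83  80  85  81  84  96 102 108 116 129 134 127]
 [111 111 108  90  66  50  44  38  43  58  68  84 100 112 124 125]
 [110 111 106  90  67  46  25  15  17  25  33  48  67  84 113 124]
 [111 111 109 101  89  72  45  24  13  15  10  21  38  77 116 127]
 [111 111 109 110 106 100  81  64  57  49  34  32  64 105 131 131]
 [111 111 110 111 112 113 113 111 108  93  74  72 102 129 140 132]
 [111 110 111 110 112 116 124 131 128 116 102 103 123 139 142 130]
 [112 111 111 111 111 118 126 133 126 115 111 117 130 140 140 129]
 [111 111 111 111 112 118 127 132 127 118 115 120 131 138 137 128]]
S0 R
[[113 112 112 112 113 119 128 128 116 109 116 119 127 132 133 127]
 [113 113 112 112 113 120 128 130 122 110 112 119 125 131 132 126]
 [113 113 113 110 112 118 127 131 126 117 115 119 124 12
[... 1787 characters left out ...]

 [157 141 105  81  71  54  39  40  45  48  49  55  68 100 140 157]
 [155 134  94  65  52  36  25  22  31  35  36  43  53  88 136 156]
 [157 140 106  81  72  57  45  31  21  18  18  22  33  77 131 152]
 [159 152 135 123 118 105  91  69  44  24  15  12  26  68 116 138]
 [160 159 156 153 150 142 132 111  84  53  31  26  36  59  89 103]
 [160 161 160 159 159 157 153 141 116  78  48  43  50  58  67  69]
 [160 160 160 160 160 160 159 154 132  93  60  52  55  61  68  70]
 [160 160 161 160 160 160 161 157 143 109  84  77  72  73  89 100]]
tabL [184.3558  57.3446 332.2043] 1.7206180679457592
tabL+ [184.4934  57.3999 331.6305] 1.6311498326045497
tab mid [183.5236  50.6637 333.91  ] 0.9957310704767482
```

```bash
python3 - <<'E'
from h import *
S_=lambda p:np.array([[np.cos(YAW),np.sin(YAW),0],[-np.sin(YAW),np.cos(YAW),0],[0,0,1]])@(p-[X0,Y0,0])*1000
def hz(n,uv,y=None,x=None): # intersect ray with stand plane y=const
    o,d=ray(n,uv);a=S_(o);b=S_(o+d)-a;s=((y-a[1])/b[1]) if y is not None else (x-a[0])/b[0];return a+s*b
for nm,a,b in [("knob",(302.2,132.35),(255,151.03)),("clamp",(304.8,132.9),(257.9,150.75)),("blade c",(308.3,133.8),(262.5,152.6)),("blade right edge ctr",(309.4,134.1),(265,152.7)),("tab L",(307.4,148.0),(265.4,159.0)),("tab mid",(309,148.0),(268,159.1)),("post",(311.6,149.8),(270.7,159.2)),]:
    p,e=tri(a,b);print(nm,S_(p).round(1),"gap",round(e*1000,1))
    # fixed y from top col, then z from scene row w/ x from top row
E
```

```text
knob [194.   83.7 366.7] gap 0.7
clamp [195.3  76.2 366.3] gap 1.2
blade c [191.7  63.  366.9] gap 4.4
blade right edge ctr [190.8  57.2 367.6] gap 2.5
tab L [184.4  57.3 332.2] gap 1.7
tab mid [183.5  50.7 333.9] gap 1.0
post [184.8  43.4 330.3] gap 1.8
```

Emit:
{"method": "carry_out", "body": {
  "increments": [
    [0,0,0,-1,-3.4,-10.3,10],
    [0,0,0,0,-5.4,-9.4,10],
    [0,0,0,0,0,0,10],
    [0,0,0,0,0,0,10]
  ]
}}

```text
time: 15.42
ee_pos: [0.4693, -0.2293, 0.1266]
tcp_rot: [-90.1, 50.1, -0.7]
wrist_force: [2.8, -0.4, 2.5]
opening: 0.0188
```

```bash
python3 f.py; python3 - <<'E'
from h import *
S=np.mean([vision.camera("scene")[:,:,::-1].astype(np.float32) for _ in range(6)],0)
T=np.mean([vision.camera("top")[:,:,::-1].astype(np.float32) for _ in range(4)],0)
np.save("S21.npy",S);np.save("T21.npy",T)
cv2.imwrite("pics/scene9.png",S.astype(np.uint8));cv2.imwrite("pics/top9.png",T.astype(np.uint8))
a=np.clip((S[125:160,295:330]-20)*1.4,0,255).astype(np.uint8)
cv2.imwrite("pics/c13.png",cv2.resize(a,None,fx=17,fy=17,interpolation=cv2.INTER_LANCZOS4))
S0=np.load("S.npy")
print("loss G-weighted");print((S0-S)[129:141,303:316,2].astype(int))
print("G21");print(S[129:142,303:316,1].astype(int))
for y in (50.7,57.3):print(proj("scene",st((184,y,366.7))))
E
python3 ov.py 9
```

```text
t 15.43 r 51.3 th 142.2 h 75.2 (u -40.5 v 31.4) F tool xyz [-0.1023 -3.764  -0.3626] open 18.78153411528273 turn [ 0.353   0.191  -0.0878]
loss G-weighted
[[-2 -2 -2 -2 -1 -1 -2 -1 -1 -1 -2 -1 -2]
 [-1 -3  0 -1 -2 -1 -2 -2 -1 -2 -1 -2 -2]
 [-1 -1 -2 -2 -1 -1 -2 -2 -1 -1 -1 -1 -2]
 [-1 -1 -1 -1 -1 -2 -1  0  2  4  3  1  0]
 [-1 -1 -2 -2  0  1  3  7 15 28 28 15  0]
 [-1 -2  0  0  7 17 21 26 42 62 60 25  2]
 [-1 -1  0  0 12 29 39 50 71 88 71 26  3]
 [-2  0 -2  0  5 13 24 45 73 93 74 28  4]
 [-3 -2 -1 -1  0  1  8 32 65 86 73 28  3]
 [-1 -2 -1 -2 -1 -1  5 29 62 82 69 27  4]
 [-1 -2 -1 -1 -2 -1  5 28 57 75 59 23  3]
 [-2 -2  0 -2 -1  0  3 24 51 64 40 15  6]]
G21
[[118 129 135 132 119 116 120 127 139 144 134 120 115]
 [107 118 119 118 118 116 119 125 136 140 131 119 116]
 [ 82  87  83  85  96 103 110 120 131 136 129 119 114]
 [ 53  45  38  44  58  71  86 101 112 120 121 116 114]
 [ 45  26  16  18  26  34  50  70  78  87  95 102 112]
 [ 74  47  22  17  16  14  23  37  43  51  64  91 110]
 [101  82  65  58  50  36  30  35  37  37  53  88 110]
 [115 113 113 109  96  74  65  62  53  39  50  87 110]
 [119 126 132 129 117 103  97  88  66  45  51  88 110]
 [120 129 135 128 118 113 112  98  72  48  53  88 109]
 [120 129 133 129 119 117 115 100  72  50  61  89 109]
 [120 128 134 129 121 118 115 100  73  57  76  98 109]
 [120 129 132 125 118 115 115 103  85  76  91 109 117]]
[309.0703 135.5909]
[307.1249 135.0986]
```

View pics/c13.png

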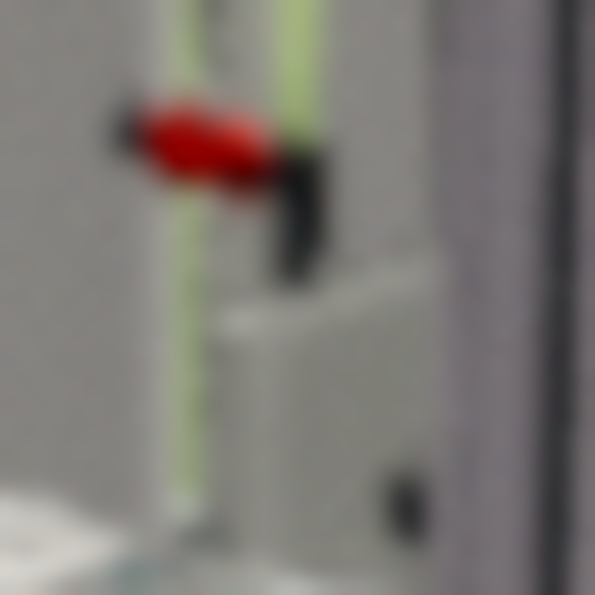

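View pics/ov_scene9.png

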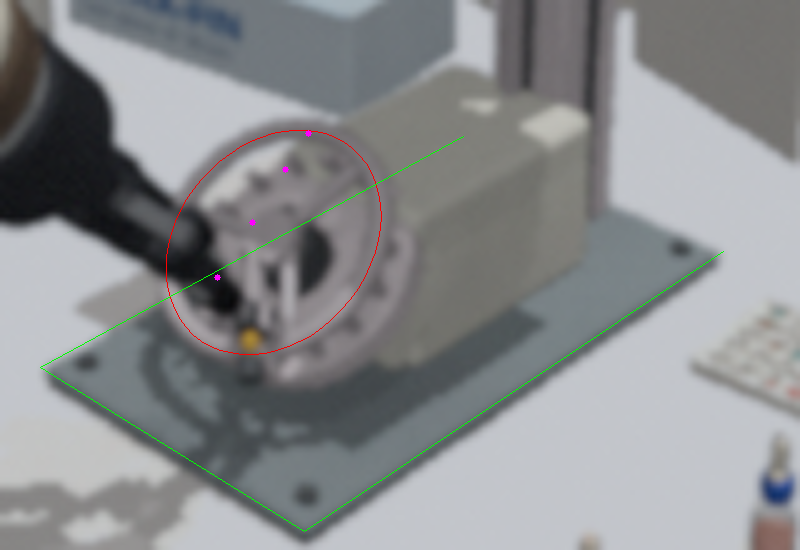

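Emit:
{"method": "carry_out", "body": {
  "increments": [
    [-9,0,0,0,0,0,10],
    [-9,0,0,0,0,0,10],
    [-9,0,0,0,0,0,10],
    [-9,0,0,0,0,0,10],
    [0,0,0,0,0,0,10]
  ],
  "squeeze": 20
}}

```text
time: 16.55
ee_pos: [0.469, -0.2285, 0.1263]
tcp_rot: [-125.9, 50.1, -0.5]
wrist_force: [0.5, 3.5, 2.7]
opening: 0.0185
```

```bash
python3 f.py; python3 -c "
from h import *
print(sensors.get_obs()['q'])"
```

```text
t 16.55 r 51.1 th 143.3 h 75.2 (u -40.9 v 30.6) F tool xyz [-1.8262 -2.0789  3.5319] open 18.50391023673464 turn [36.2915  0.3233 -0.0188]
[-38.3808 -33.5918 -42.4859  47.6842  23.1662 -66.7377]
```

Emit:
{"method": "carry_out", "body": {
  "increments": [
    [0,0,0,0.8,-10.6,0,10],
    [0,0,0,2.5,-10.4,0,10],
    [0,0,0,4.1,-9.9,0,10],
    [0,0,0,5.6,-9.1,0,10],
    [0,0,0,6.9,-8.1,0,10],
    [0,0,0,0,0,0,10]
  ]
}}

```text
time: 17.3
ee_pos: [0.5121, -0.2008, 0.136]
tcp_rot: [-125.9, 50.1, -0.6]
wrist_force: [-2.7, 2.1, 3.2]
opening: 0.0187
```

```bash
python3 f.py; python3 pic.py 10; python3 ov.py 10
```

```text
t 17.30 r 2.9 th 132.9 h 55.2 (u -2.0 v 2.1) F tool xyz [-4.2111  0.0814  2.0675] open 18.688268050622813 turn [36.2052  0.2808 -0.048 ]
```

View pics/ov_scene10.png

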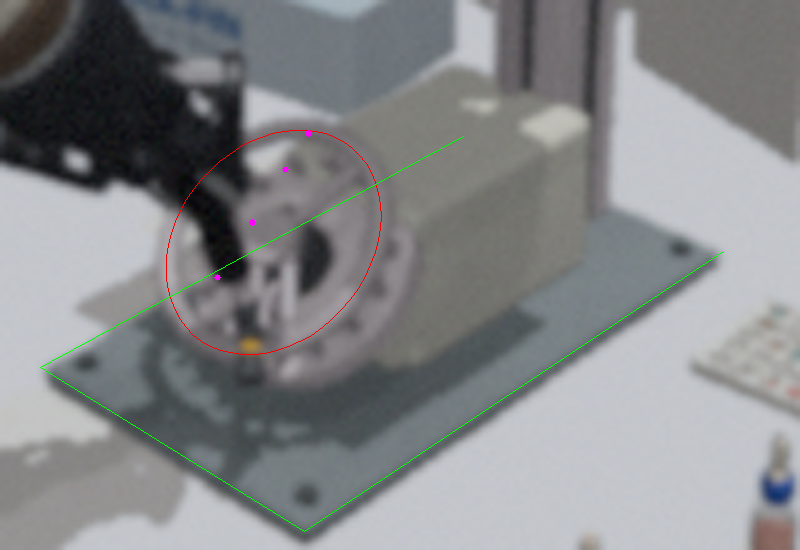

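Folding goes well at low force, with the handle at about 45 deg and leaning inward. I continue.

Emit:
{"method": "carry_out", "body": {
  "increments": [
    [0,0,0,8.1,-6.9,0,10],
    [0,0,0,9.1,-5.6,0,10],
    [0,0,0,9.9,-4.1,0,10],
    [0,0,0,5.2,-1.4,0,10],
    [0,0,0,5.2,-1.1,0,10],
    [0,0,0,5.3,-0.5,0,10],
    [0,0,0,5.3,-0.3,0,10],
    [0,0,0,0,0,0,10]
  ]
}}

```text
time: 18.4
ee_pos: [0.5558, -0.1894, 0.1099]
tcp_rot: [-125.9, 50.0, -0.5]
wrist_force: [3.3, 5.5, 2.8]
opening: 0.0188
```

```bash
python3 f.py
```

```text
t 18.40 r 17.6 th -34.5 h 7.3 (u 14.5 v -10.0) F tool xyz [-0.0771 -4.2005  5.5547] open 18.827556495713523 turn [36.3163  0.3169  0.0763]
```

Emit:
{"method": "carry_out", "body": {
  "increments": [
    [0,0,0,2,0,0,10],
    [0,0,0,1.5,0,0,10],
    [0,0,0,0,0,0,10]
  ]
}}

```text
time: 18.77
ee_pos: [0.5579, -0.1896, 0.1074]
tcp_rot: [-125.9, 50.0, -0.5]
wrist_force: [0.9, 6.7, 4.2]
opening: 0.019
```

```bash
python3 f.py
```

```text
t 18.77 r 17.6 th -34.3 h 4.0 (u 14.5 v -9.9) F tool xyz [-2.6848 -3.3172  6.6995] open 18.956123536340474 turn [36.3025  0.3044  0.0681]
```

Emit:
{"method": "carry_out", "body": {
  "increments": [
    [0,0,0,1.5,0,0,10],
    [0,0,0,0,0,0,10]
  ]
}}

```text
time: 19.02
ee_pos: [0.5586, -0.1897, 0.1067]
tcp_rot: [-126.0, 50.0, -0.6]
wrist_force: [-8.0, 7.3, 11.1]
opening: 0.0188
```

```bash
python3 f.py; python3 pic.py 11; python3 ov.py 11
```

```text
t 19.02 r 17.6 th -33.7 h 3.0 (u 14.6 v -9.7) F tool xyz [-13.7069  -0.9285   7.2027] open 18.827807536323782 turn [36.2888  0.2832  0.0615]
```

View pics/ov_scene11.png

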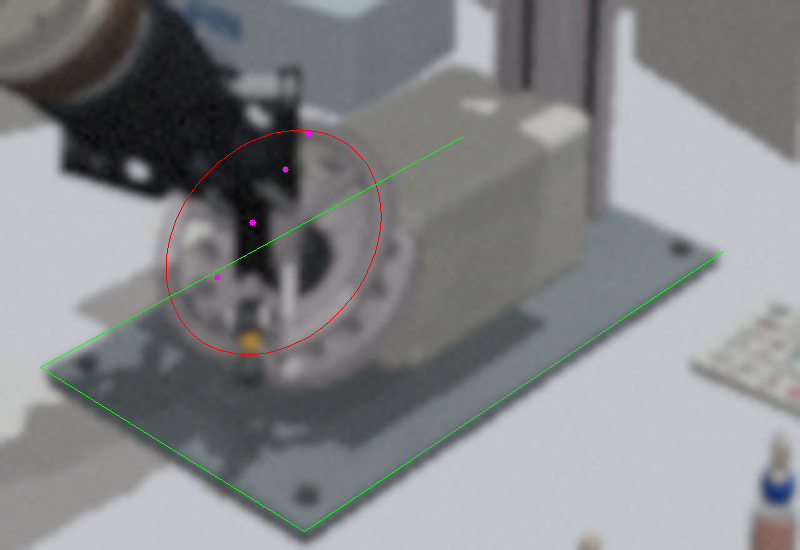

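Emit:
{"method": "carry_out", "body": {
  "increments": [
    [0,0,0,-1,0,0,30],
    [0,0,0,0,0,0,50],
    [0,0,0,0,0,0,50],
    [0,0,0,-20,0,0,50],
    [0,0,0,-30,0,0,50],
    [0,0,0,-40,0,0,50],
    [0,0,0,-40,0,0,50],
    [0,0,0,0,0,0,50]
  ]
}}

```text
time: 20.12
ee_pos: [0.4745, -0.1899, 0.2098]
tcp_rot: [-126.3, 49.8, -0.9]
wrist_force: [-0.5, -0.7, -0.8]
opening: 0.0427
```

```bash
python3 f.py; python3 pic.py 12; python3 - <<'E'
import cv2
for n,(x,y,w,h) in (("scene",(240,215,80,80)),("top",(255,205,60,60))):
    im=cv2.imread(f"pics/{n}12.png");cv2.imwrite(f"pics/d_{n}12.png",cv2.resize(im[y:y+h,x:x+w],None,fx=7 if n=="scene" else 9,fy=7 if n=="scene" else 9,interpolation=cv2.INTER_CUBIC))
E
```

```text
t 20.12 r 18.3 th -26.2 h 136.1 (u 16.4 v -8.1) F tool xyz [ 0.2699  0.8543 -0.6902] open 42.69274268896287 turn [36.3932  0.0054  0.1626]
```

View pics/d_scene12.png

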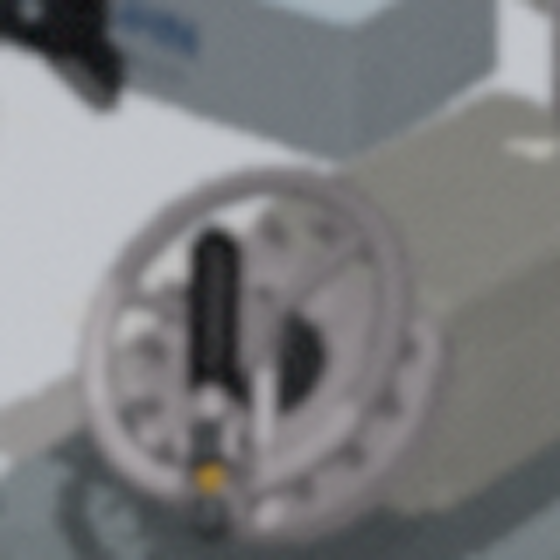

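View pics/d_top12.png

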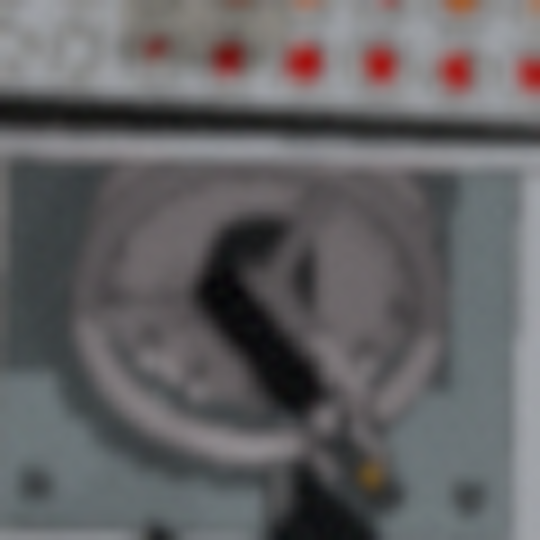

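```bash
python3 - <<'E'
from h import *
a=np.array([-s4,0,c4]);u=np.array([c4,0,s4])
er=lambda t: np.cos(t)*u+np.sin(t)*np.array([0,-1,0])
for th in (144,):
  t=np.radians(th)
  for phi in (0,5,10,20):
    f=np.radians(phi);H=wh(52,t,20)+2*u
    for s in (21,83):
      p=H+s*(-np.cos(f)*er(t)+np.sin(f)*a)
      print(phi,s,proj("scene",st(p)),proj("top",st(p)))
# reference: start image same for th=0
for s in(21,83):
  p=wh(52,0,20)+2*u-s*u; print("start",s,proj("scene",st(p)),proj("top",st(p)))
for n,t in (("scene",0),("scene",12),("top",0),("top",12)):
  im=cv2.imread(f"pics/{n}{t}.png");x,y,w,h=(255,232,40,45) if n=="scene" else (270,225,28,30)
  m=(im[y:y+h,x:x+w].max(2)<50).astype(np.uint8)
  k,l,st_,c=cv2.connectedComponentsWithStats(m)
  for i in range(1,k):
    if st_[i,4]>15:
      q=np.argwhere(l==i)[:,::-1]+[x,y];cc=q.mean(0);w_,v=np.linalg.eigh(np.cov((q-cc).T));print(n,t,st_[i,4],"c",cc,"dir",v[:,1],"half",1.73*np.sqrt(w_[1]))
E
```

```text
0 21 [270.0831 269.9572] [289.7036 248.6869]
0 83 [270.6137 247.1714] [278.3366 234.746 ]
5 21 [269.7159 269.6868] [289.7178 249.046 ]
5 83 [269.2033 246.0198] [278.3415 236.1327]
10 21 [269.3491 269.4784] [289.7608 249.4384]
10 83 [267.7838 245.0925] [278.4656 237.6671]
20 21 [268.6277 269.2545] [289.9318 250.3114]
20 83 [264.9566 243.9495] [279.0719 241.1337]
start 21 [277.1041 247.6909] [284.3949 233.3134]
start 83 [263.5181 269.2233] [283.7602 250.0515]
scene 0 146 c [270.1781 259.0274] dir [-0.5371  0.8435] half 11.56287782267976
scene 0 30 c [282.6333 265.9   ] dir [-0.036   0.9994] half 3.9193860042552373
scene 12 98 c [270.2653 259.2755] dir [0.0302 0.9995] half 11.248767840789467
scene 12 32 c [282.5625 266.5   ] dir [-0.1802  0.9836] half 4.588150336660188
top 0 17 c [283.8235 228.6471] dir [0.0985 0.9951] half 2.3679344498855563
top 0 112 c [282.7946 241.2054] dir [0.0838 0.9965] half 9.243342770089159
top 12 131 c [282.9466 239.9084] dir [0.3714 0.9285] half 10.7867192967733
```

```bash
python3 - <<'E'
from h import *
S=np.mean([vision.camera("scene")[:,:,::-1].astype(np.float32) for _ in range(6)],0)
T=vision.camera("top")[:,:,::-1]
cv2.imwrite("pics/scene13.png",S.astype(np.uint8));cv2.imwrite("pics/top13.png",T)
S0=np.load("S.npy");S1=np.load("S21.npy");np.save("S13.npy",S)
print("R loss");print((S0-S)[131:139,305:316,2].astype(int));print("diff vs 21",np.abs(S-S1)[125:145,300:320].mean())
# hinge dot (orange) now/ start
for n,t in(("scene",0),("scene",12)):
  im=cv2.imread(f"pics/{n}{t}.png").astype(int)[225:300,250:300];m=(im[:,:,2]-im[:,:,0]>45);q=np.argwhere(m)[:,::-1]+[250,225];print(t,q.mean(0),len(q))
u=np.array([c4,0,s4])
for h in (20,30):
  for r in (60,66):
    print(h,r,[np.round(proj("scene",st(wh(r,np.radians(t),h)+2*u)),1).tolist() for t in (0,140,144,148)])
E
```

```text
R loss
[[-1  0  0  0 -2 -2 -1  0 -1  0 -1]
 [-1 -1 -1 -1  0  0  2  4  4  1 -1]
 [-1 -1  0  2  3  8 15 28 29 14  1]
 [ 0  0  7 18 22 27 44 61 59 25  3]
 [ 0  1 13 30 40 51 71 88 71 28  4]
 [-2  0  6 14 25 44 71 92 74 29  4]
 [ 0 -1  0  1  9 32 64 88 73 28  3]
 [ 0 -1  0 -1  6 29 63 82 68 26  4]]
diff vs 21 0.71263885
0 [284.6 236.2] 5
12 [269.5 282.5] 12
20 60 [[283.3, 237.8], [271.4, 280.7], [269.8, 281.1], [268.3, 281.4]]
20 66 [[284.6, 235.8], [271.5, 283.0], [269.8, 283.5], [268.1, 283.8]]
30 60 [[281.5, 236.0], [269.3, 279.1], [267.8, 279.5], [266.2, 279.8]]
30 66 [[282.8, 233.9], [269.4, 281.4], [267.7, 281.9], [266.0, 282.2]]
```

View pics/scene13.png

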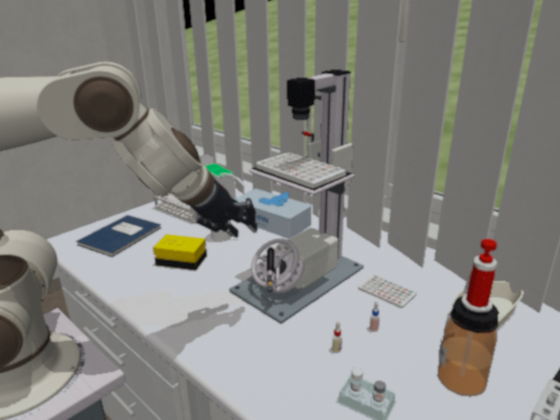

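View pics/top13.png

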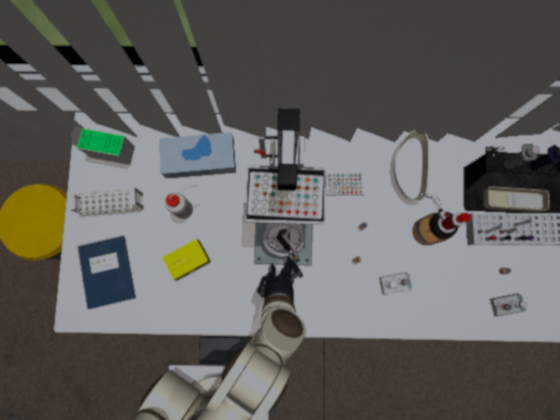

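```bash
python3 -c "
from workcell import job_done
print(job_done())"
```

```text
the job is handed in; nothing more can be done
None
```

I cranked the stage up to the red pointer, folded the handle back so it locks the wheel, let go and handed the job in at about 20.5 s. The level should be right to about 1 mm, which is as fine as the cameras could show.

- **Handle out:** I swung it out with one grasp until it pressed against its outer stop.
- **Cranking:** I went clockwise to about 552°. Measurements there showed the tab above the pointer, so I came back two gaps to gap 21 (504°, 33.6 mm of lift).
- **Folding:** I turned the jaws 36° to line up with the hinge and folded the handle until it hit a firm stop at about 14 N. Then I opened the gripper and backed it about 130 mm clear.

**Last checks**
- **Level:** The estimates disagree slightly. One puts the tab level with the pointer and the other 0.5 to 0.9 mm above it. One gap is 1.6 mm, and gap 21 fitted better than 20 or 22.
- **Handle:** The middle of the grip matches the folded position to about 0.2 px. Its direction in the image is off by about 3°, which I took to be noise in the dark mask. I did not pull on the wheel to test the lock.
- **Wheel:** The orange dot by the hinge puts it at about 144°, which is where gap 21 lies.
- **Stage:** It did not visibly move while folding and letting go.
- **Scene:** The spot plate is in its place on the stage, the other things on the bench look unmoved, and the gripper reads zero contact force.

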